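Open the cooled test kiln and hold its lid up

TASK

The little bench kiln has cooled: lift the red in-use tag up and off its hook and lay it flat in the clear tray. Then tug the lid up gently by its handle, without forcing it, until it either comes or stops against its catch; if it is caught, let go and slide the black catch knob fully outwards, away from the handle. Raise the lid to about 35 degrees and finish while holding it there so that the potter can reach in with both hands; never let the lid drop shut, and do not disturb the pots and jar standing around.

Things in the scene. Friction and masses are not known exactly. Their poses are not given: they have to be found in the camera images.
- kiln: the fixed bench kiln, grey steel shell 310 mm wide (y), 240 mm deep (x), with a 40 mm thick lid (lid top 145 mm above the bench) and a grey control box (170 mm deep, 94 mm wide, top 136 mm high) on its right (-y) flank. Origin: centre of the underside of the 240 x 310 mm shell, on the bench; +x of the kiln points from its front face (handle, catch, hook; 120 mm before the origin) to the hinge at the rear, +y to its left, z up. It stands turned by up to 10 degrees
- lid (a joint): angle of the kiln lid in rad, 0 shut, growing as the front edge rises, 1.5 at most. The lid weighs about 0.85 kg (4 N felt at the handle) and falls shut when not held. When its catch holds it, it rises only about 5 mm at the handle (0.016 rad) and stops dead. Whether the bolt inside the closed catch case has caught cannot be seen or read: the bolt sometimes sticks in
- lid_handle (a point): middle of the handle bar at the front of the lid: a round dark wooden bar, 15 mm in diameter, 108 mm long along the kiln's y, on two steel arms at 42 mm either side of the middle; 37 mm of free space between bar and lid front. When shut it lies 165 mm before the kiln's origin and 135 mm above the bench
- kiln_hinge (a point): middle of the hinge line of the lid (the line runs along the kiln's y), 120 mm behind the kiln's origin, 105 mm above the bench. The handle bar moves on an arc about it: 285 mm before it and 30 mm above it when shut
- catch (a joint): travel of the catch slide in m: 0 closed, 0.024 fully open. It moves along the kiln's +y (outwards, away from the handle), with about 2 N of friction, and stays where it is left. From 0.016 on the lid is free
- catch_knob (a point): the black thumb knob of the catch, 14 mm wide (y), 16 mm deep (x), standing 36 mm above the dark steel catch case on the kiln front left of the handle. This point is on the knob's axis, 20 mm above the top of the case (110 mm above the bench), 16 mm below the knob's top; 27 mm of free space behind it to the kiln
- tag_center (a point): centre of the red wooden tag, 10 mm thick (its x), 52 mm wide (y), 100 mm high (z), about 50 g. It hangs upright on the hook, its plane parallel to the kiln front, 27 mm of free space behind it. Its slot for the hook is 24 mm wide and 30 mm high, from 6 to 36 mm above this point; 14 mm of wood above the slot
- kiln_hook (a point): bend of the steel hook (7 mm rod) on the front of the control box; it sticks out along the kiln's -x and its tip turns up 8 mm, so the tag has to be lifted 10 to 20 mm (15 is best) and then drawn 35 mm or more towards the kiln's -x
- tray: clear plastic open tray, 240 mm (x) by 170 mm (y), 45 mm high, wall and floor 4 mm thick, fixed, empty; origin at the centre of its underside on the bench. It stands left or right of the kiln
- bowl: loose pinkish unglazed bowl, 130 mm across, 60 mm high, bystander; origin under its centre
- jar: loose blue jar with white cap, 64 mm across, 85 mm high, bystander; origin under its centre
- vase: loose grey-brown vase, 84 mm across, 105 mm high, bystander; origin under its centre
Things that resemble listed ones, but are neither listed nor needed, are in the scene too. Leave any pink or yellow look-alike of the part that bears tag_center alone.

How it is judged (in metres and radians):
On the way, in this order (a step that is already met when the one before it is completed fails the run):
1. the tag is off its hook, lies in the tray and is let go (x of tag_center in the frame of tray between -0.115 and 0.115 m and y of tag_center in the frame of tray between -0.08 and 0.08 m and height (world z) of tag_center below 0.035 m and contact force between the fingers and tag below 0.1 N and value of joint lid below 0.005 rad), for 0.2 s.
2. the lid is tugged up by the fingers (0.008 rad or more) while its catch is still closed (slid less than 6 mm) (value of joint lid above 0.008 rad and value of joint catch below 0.006 m and contact force between the fingers and lid above 0.5 N), for 0.05 s.
3. the lid is free and raised by the fingers past 0.15 rad (value of joint lid above 0.15 rad and contact force between the fingers and lid above 0.5 N), for 0.1 s.
At the end, for the whole second after the job is handed in: The fingers hold the lid still (contact over 1 N) at 0.44 to 0.79 rad (25 to 45 degrees), and the tag lies in the tray (centre within its walls and less than 35 mm above the bench) (value of joint lid between 0.44 and 0.79 rad and velocity of joint lid between -0.05 and 0.05 rad/s and contact force between the fingers and lid above 1 N and x of tag_center in the frame of tray between -0.115 and 0.115 m and y of tag_center in the frame of tray between -0.08 and 0.08 m and height (world z) of tag_center below 0.035 m); the arm keeps its last pose, push and grip.
It fails at once if the bowl, jar or vase is moved by more than 30 mm (distance of any of bowl, jar, vase from where it was at the start of the episode above 0.03 m).
It fails at once if the caught lid is forced: its catch is loaded with more than 50 N (contact force between bolt_nose and strike_foot above 50 N).
It fails at once if the lid is dropped shut (closing faster than 3.5 rad/s) (velocity of joint lid below -3.5 rad/s).
It also fails if it takes over 72 s, if anything falls off the work surface, if the arm or the gripper's body presses on something with over 40 N, if the wrist force passes 120 N, or if a joint passes its speed limit or range.

ROBOT

A 7-joint arm with a two-finger parallel gripper is mounted at the origin on the work surface. World frame = base frame: x ahead of the robot, y to its left, z up, the work surface at z = 0. Lengths are in m, angles in degrees, forces in N, time in s.
With the tool pointing down it reaches from about 0.425 to 0.875 m from the base axis. Payload 4.7 kg.
Tool frame: the origin (TCP) lies between the finger pads; the fingertips stand 25 mm ahead of it and the grasp point (between the pads) lies 6 mm ahead of it (env.tip_reach is the distance from the TCP to the fingertips, in m); z points along the fingers, y is the direction in which the jaws open and shut (so a half turn about z gives the same grasp; the last joint's range is limited). The gripper opens to 87 mm and grips with 3 to 60 N. Pads are 19 mm wide; open, the fingers measure 117 mm over their backs; the gripper's body (75 mm by 190 mm) begins 51 mm behind the grasp point.
Start: joints at [-66.687, 18.392, -4.016, 83.108, 1.295, 78.541, -3.26], TCP at [0.249, 0.601, 0.212] pointing down, gripper open.
Joint ranges: [-163.93, 163.93], [-17.29, 119.83], [-79.2, 71.16], [3.27, 140.29], [-89.18, 269.18], [5.43, 117.66], [-154.24, 154.24]. Speed limits (degrees/s): [147.25, 147.25, 180, 180, 180, 180, 180].

INTERFACE

Orientations are given as [roll, pitch, yaw] about the fixed x, y, z axes, in that order (R = Rz(yaw) Ry(pitch) Rx(roll)).
In Python, from cell import env, viewer, job gives the robot as it stands.
- The arm moves only by the tool move_arm, never from a script. Its argument "steps" is a list of rows, each a list of 7 numbers: the finger opening in cm, from 0 to 8.7, then the shift along the tool's x, y, z in cm, then the turn, a rotation vector about the tool's x, y, z in rad. In form: [[fingers, tx, ty, tz, wx, wy, wz], ...]. A call has 1 to 5 rows; each row shifts and turns the commanded pose from where the row before left it, along the tool's axes as they then stand; what a row does not reach is not made up. A row lasts 1/12 s, in which the tool goes at most 41.7 mm and 7.16 degrees, less where a joint would pass 70% of its speed; a pose out of reach is approached as far as the arm can. A call is refused whole if a number of a shift passes 4.17 or a number of a turn 0.125, either way. A call with a gripper value outside its range is refused whole. The fingers move at their own pace and stop on an object; "force" is the grip in N (left out, the last holds). Time passes only in rows, so rows that do not move let the fingers close. It gives the time, the measured TCP pose, the force and the opening at its end, in the units of the state.
- env.get_obs(): the state, without advancing time (a new reading comes with each control period).
- viewer.read_camera(name): name is "side" or "top"; returns a dict with "img" (400x640x3 uint8, red, green, blue), "vfov" (degrees; the focal length in pixels is half the picture's height over the tangent of half this angle, whatever the lens; pixels are square), "cx", "cy" (the principal point, pixels), "k1" (the pictures are not rectified: a ray, as slopes to the right and down, at radius r is drawn at 1 + k1 r^2 times it, then the intrinsics apply), "extrinsics" (4x4, takes a point from world to camera coordinates). Camera axes: x right, y down, z forward; pixel columns grow to the right and rows downward; lengths in m; the calibration is good to about 2 mm. A picture is of the moment at which its call begins. There is no depth.
- job.sign_off(): hands the job in, once; it reports no verdict.
The state is a dict: "time_s": time; "qpos": joint angles; "joint_velocities": joint speeds; "effort": joint torques, N m; "tool_pos": TCP position; "tool_rot": TCP orientation; "force": force on the tool from outside, world axes, zero at the start; "wrist_torque": the same for the moment, N m; "grip_width": finger opening in m.
Only numpy, scipy, OpenCV 4.12 (cv2) and the standard library are available. Lean on these libraries where they do the work, as an engineer would, in place of code of your own. Each camera call takes 0.05 s, during which the arm holds its last target.

## Working session

There is one attempt and no reset: what is moved stays moved. The work goes in short steps, Python scripts to look and compute and a tool call to move; the robot and the scene stay as the last step left them, time stands still between calls to the robot, and variables do not carry over. Pictures are saved under pics/ and viewed, and the job is handed in when it is done.

Besides the shell and the picture viewer there is one more tool, called after ">>>" as name([rows], argument=value, ...), one row to a line, values as JSON. move_arm: Moves the arm, as the interface text tells. Its arguments: {"type":"object","properties":{"steps":{"type":"array"},"force":{"type":"number"}},"required":["steps"]}

```bash
ls; mkdir -p pics
python3 - <<'E'
from cell import env, viewer, job
import cv2,numpy as np
print(env.get_obs(), env.tip_reach)
for n in("side","top"):
    c=viewer.read_camera(n)
    cv2.imwrite(f"pics/{n}0.png",c["img"][:,:,::-1])
    print(n,c["vfov"],c["cx"],c["cy"],c["k1"],np.round(c["extrinsics"],4).tolist())
E
```

```text
pics
{'time_s': 0.0, 'qpos': array([-66.68680012,  18.43932187,  -4.01567389,  83.17399227,
         1.29748785,  78.54113876,  -3.26011228]), 'joint_velocities': array([-0.11145321, -0.05486427,  0.02718685, -0.00078903, -0.03729363,
       -0.07913482, -0.02626041]), 'effort': array([-9.13314925e-04, -4.91292214e+01, -4.04394558e-01, -3.12534678e+01,
       -6.40554121e-02,  4.36018920e-02,  1.47857481e-04]), 'tool_pos': array([0.24864402, 0.59994771, 0.21096657]), 'tool_rot': array([-1.79890929e+02,  8.12052586e-03,  1.57497057e+02]), 'force': array([ 0.79368284, -0.19739186,  0.33030471]), 'wrist_torque': array([ 0.00175485,  0.01859052, -0.0081788 ]), 'grip_width': 0.08727515906979062} 0.025
side 43.96332975156538 318.53033940770337 197.99403837869852 0.046376391042809904 [[0.3854, -0.9227, -0.0029, -0.2029], [-0.5273, -0.2176, -0.8214, 0.3732], [0.7573, 0.3181, -0.5704, 1.0356], [0.0, 0.0, 0.0, 1.0]]
top 57.23148831276511 320.956170219211 201.7330250584585 -0.06443903875883618 [[-0.1429, -0.9897, -0.0009, 0.051], [-0.966, 0.1397, -0.2176, 0.5485], [0.2155, -0.0302, -0.976, 1.0531], [0.0, 0.0, 0.0, 1.0]]
```

View pics/side0.png

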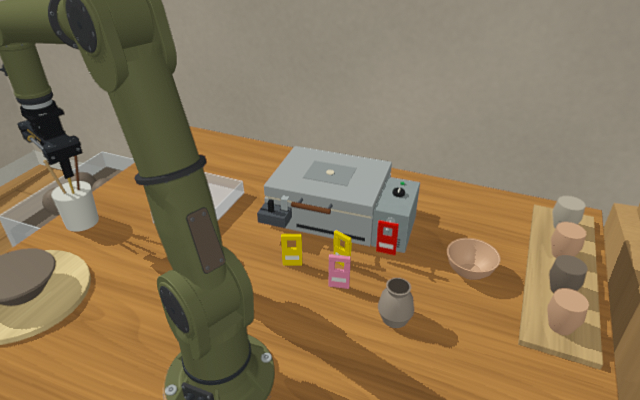

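View pics/top0.png

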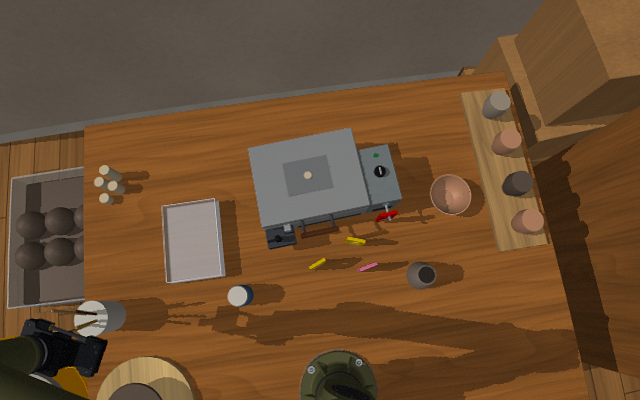

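The side view shows the kiln with the red tag at about (387,238) on the control box. The yellow look-alikes are at (291,249) and (342,243), and the pink one is at (339,271). The tray is on the left. I'll enlarge to measure.

```bash
cat > h.py <<'E'
import numpy as np, cv2
from scipy.optimize import least_squares
from scipy.spatial.transform import Rotation as R
def cam(c):
    f=200/np.tan(np.radians(c["vfov"]/2)); return f,c["cx"],c["cy"],c["k1"],np.array(c["extrinsics"])
def proj(c,P):
    f,cx,cy,k,E=cam(c); P=np.atleast_2d(P); q=P@E[:3,:3].T+E[:3,3]
    s=q[:,:2]/q[:,2:]; r=(s**2).sum(1,keepdims=True); s=s*(1+k*r); return s*f+[cx,cy]
def ray(c,uv):
    f,cx,cy,k,E=cam(c); d=(np.array(uv,float)-[cx,cy])/f; s=d.copy()
    for _ in range(20): s=d/(1+k*(s@s))
    o=-E[:3,:3].T@E[:3,3]; v=E[:3,:3].T@np.r_[s,1]; return o,v
def atz(c,uv,z):
    o,v=ray(c,uv); return o+v*(z-o[2])/v[2]
def crop(c,x0,y0,x1,y1,s,name):
    im=c["img"][y0:y1,x0:x1,::-1]; im=cv2.resize(im,None,fx=s,fy=s,interpolation=cv2.INTER_CUBIC); cv2.imwrite(name,im)
E
python3 - <<'E'
from cell import viewer
from h import *
import pickle
S=viewer.read_camera("side");T=viewer.read_camera("top")
pickle.dump((S,T),open("c0.pkl","wb"))
crop(S,250,140,430,290,4,"pics/sc.png"); crop(T,235,120,415,285,3.6 and 4,"pics/tc.png")
E
```

```text
(no output)
```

View pics/sc.png

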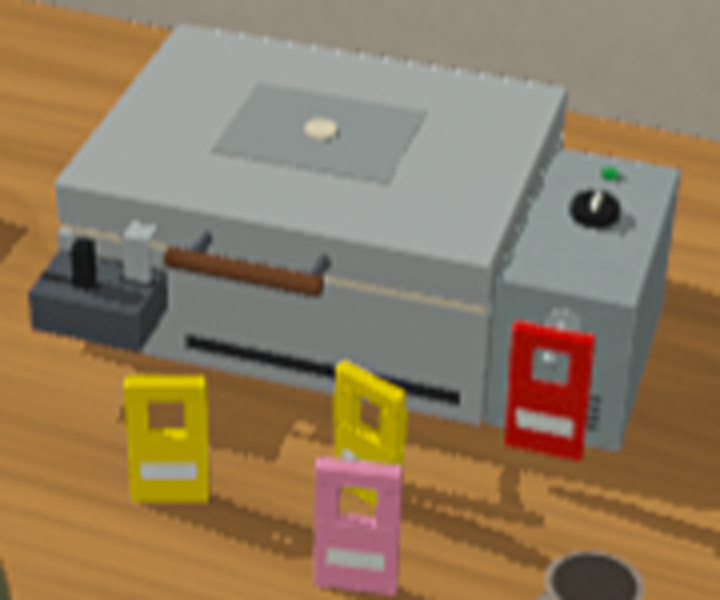

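View pics/tc.png

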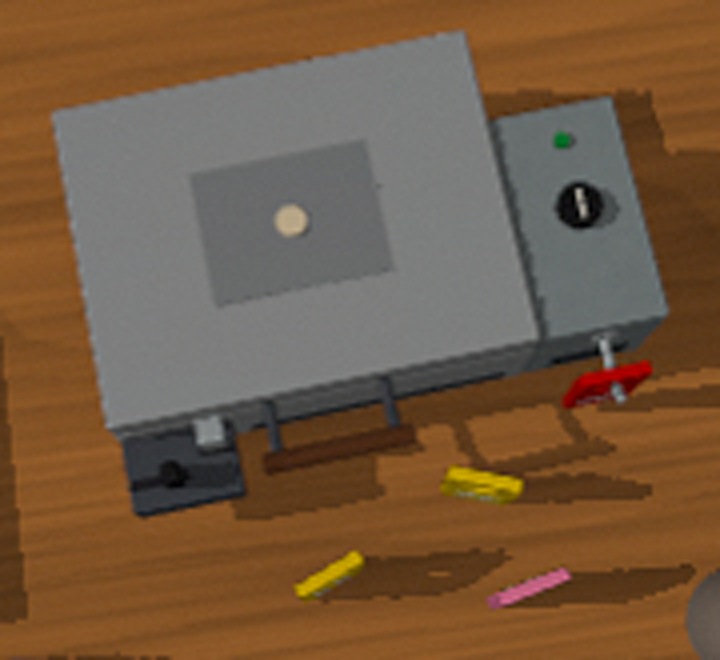

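Red tag at side (387,238) / top (387,216) is the only red one and hangs on the hook. The yellow and pink ones stand free in front, at side (291,249), (342,243), (339,271). Next I'll fit the poses.

Run:
```python
from h import *
import pickle
S,T=pickle.load(open("c0.pkl","rb"))
s=lambda l:np.array(l)/4+[250,140]-.4
t=lambda l:np.array(l)/4+[235,120]-.4
L=np.array([[-.12,.155,.145],[-.12,-.155,.145],[.12,-.155,.145],[.12,.155,.145]])
bs=s([[58,185],[490,268],[565,90],[178,28]]); bt=t([[108,430],[540,338],[465,33],[53,113]])
def W(p,P): return R.from_euler('z',p[2]).apply(P)+[p[0],p[1],0]
for nm,fn in (("both",lambda p:np.r_[(proj(S,W(p,L))-bs).ravel(),(proj(T,W(p,L))-bt).ravel()]),("s",lambda p:(proj(S,W(p,L))-bs).ravel()),("t",lambda p:(proj(T,W(p,L))-bt).ravel())):
    r=least_squares(fn,[.6,0,0]); print(nm,r.x[:2],np.degrees(r.x[2]),np.round(r.fun,1))
    if nm=="both": p=r.x
np.save("kiln.npy",p)
# features triangulation
def tri(us,ut):
    o1,v1=ray(S,us);o2,v2=ray(T,ut)
    A=np.c_[v1,-v2];k=np.linalg.lstsq(A,o2-o1,rcond=None)[0]
    a=o1+v1*k[0];b=o2+v2*k[1];return (a+b)/2,np.linalg.norm(a-b)
inv=lambda q:R.from_euler('z',-p[2]).apply(q-[p[0],p[1],0])
def rep(n,us,ut):
    q,e=tri(us,ut);print(n,np.round(q,4),"kiln",np.round(inv(q),4),"err",round(e,4))
rep("knobtop",s([84,242]),t([172,468]))
rep("hand L",s([167,257]),t([266,463]));rep("hand R",s([322,282]),t([413,434]))
rep("tag TL front",s([514,324]),t([567,385]))
rep("tag TR",s([594,333]),t([651,365]))
for n,q in (("handle",[-.165,0,.135]),):
    print(n,W(p,np.array([q])),proj(S,W(p,np.array([q])))[0],proj(T,W(p,np.array([q])))[0])
# loose ones
for n,uv,z in(("bowl",(450,195),.06),("jar",(240,296),.085),("vase",(425,275),.105),("y1",(317,264),.1),("y2",(356,240),.1),("pink",(367,267),.1)):
    print(n,np.round(atz(T,uv,z),3))
```

```text
both [0.61301857 0.00153899] 3.8437011709757014 [-1.4  0.3  0.3  0.5  0.9  0.1  0.  -0.5 -0.3  0.4  0.8  0.4  0.1 -1.2
 -0.7 -0.4]
s [0.61435397 0.00191003] 4.084833964646698 [-1.3  0.1  0.6  0.1  0.8 -0.3 -0.1 -0.6]
t [0.61253337 0.00152936] 3.6972418075970817 [-0.4  0.4  0.8  0.8  0.2 -1.  -0.6 -0.4]
knobtop [0.4535 0.1089 0.1275] kiln [-0.152   0.1178  0.1275] err 0.0013
hand L [0.4462 0.0431 0.1378] kiln [-0.1636  0.0526  0.1378] err 0.0014
hand R [ 0.452  -0.0623  0.1425] kiln [-0.1649 -0.0529  0.1425] err 0.0029
tag TL front [ 0.4751 -0.1807  0.1257] kiln [-0.1499 -0.1726  0.1257] err 0.0112
tag TR [ 0.4773 -0.2363  0.1344] kiln [-0.1514 -0.2282  0.1344] err 0.0021
handle [[ 0.44838972 -0.00952178  0.135     ]] [310.23199647 208.70806942] [319.60137357 232.17800937]
bowl [ 0.514 -0.424  0.06 ]
jar [0.307 0.238 0.085]
vase [ 0.29  -0.286  0.105]
y1 [0.365 0.01  0.1  ]
y2 [ 0.416 -0.11   0.1  ]
pink [ 0.336 -0.128  0.1  ]
```

Run:
```python
from h import *
import pickle
S,T=pickle.load(open("c0.pkl","rb"))
crop(T,150,185,270,315,5,"pics/tray.png"); crop(S,130,130,270,260,5,"pics/trays.png")
```

```text
(no output)
```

View pics/tray.png

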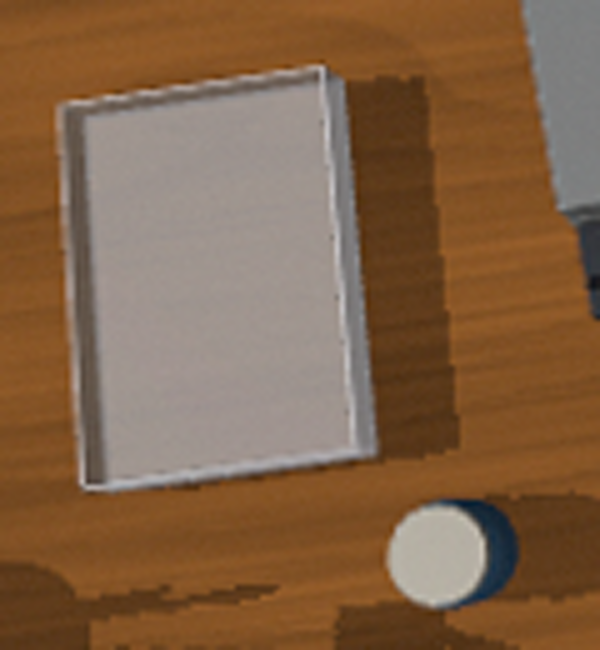

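Run:
```python
from h import *
import pickle
S,T=pickle.load(open("c0.pkl","rb"))
p=np.load("kiln.npy")
s=lambda l:np.array(l)/4+[250,140]-.4
r5=lambda l:np.array(l)/5+[150,185]-.4
# tray
L=np.array([[.12,.085,.045],[.12,-.085,.045],[-.12,-.085,.045],[-.12,.085,.045]])
b=r5([[60,103],[327,67],[356,455],[83,488]])
W=lambda p,P:R.from_euler('z',p[2]).apply(P)+[p[0],p[1],0]
r=least_squares(lambda q:(proj(T,W(q,L))-b).ravel(),[.4,.3,0]);print("tray",r.x[:2],np.degrees(r.x[2]),np.round(r.fun,1));np.save("tray.npy",r.x)
# tag front face corners in side
bs=s([[514,324],[594,333],[582,459],[506,446]])
F=np.array([[-.005,.026,.05],[-.005,-.026,.05],[-.005,-.026,-.05],[-.005,.026,-.05]])
def tw(q,F): return R.from_euler('zyx',[q[3],q[4],0]).apply(F)+q[:3]
k=p[2]
for pit in(0,None):
  def fn(q):
    qq=np.r_[q[:3],k,q[3] if pit is None else 0]
    return (proj(S,tw(qq,F))-bs).ravel()
  r=least_squares(fn,[.47,-.2,.08,0][:4]);q=r.x
  print("tag side",np.round(r.x,4),np.round(r.fun,1))
  # add top: top edge corners both front/back
  tt=lambda l:np.array(l)/4+[235,120]-.4
  bt=tt([[651,363],[567,385]])  # back right top, front left..
  qq=np.r_[q[:3],k,q[3] if pit is None else 0]
  allc=np.array([[a,b_,c] for c in(.05,-.05) for a in(-.005,.005) for b_ in(.026,-.026)])
  print((proj(T,tw(qq,allc))+.4-[235,120])*4)
  print("kiln",R.from_euler('z',-k).apply(q[:3]-[p[0],p[1],0]))
for c,n in((S,'S'),(T,'T')):
  print(n,ray(c,(0,0))[0])
crop(T,365,195,415,235,14,"pics/tagt.png");crop(S,365,205,415,265,10,"pics/tags.png")
```

```text
tray [0.4940506 0.3803301] -0.3569207157822492 [-0.1 -0.3  0.3 -0.4  0.7 -0.1 -0.9  0.7]
tag side [ 0.4695 -0.2147  0.0902  0.    ] [-0.1 -0.6  0.5  1.2  0.1  0.2 -0.5 -0.8]
[[591.70401513 392.33052322]
 [663.44841677 376.96169797]
 [588.2296447  378.55937008]
 [659.84527652 363.26824244]
 [570.39054423 415.2307927 ]
 [636.01251781 401.1317857 ]
 [567.25956356 402.61540448]
 [632.77418136 388.57983208]]
kiln [-0.15773328 -0.20615272  0.09021726]
tag side [ 0.4847 -0.2113  0.0774  0.0296] [ 0.3 -0.7  0.4  1.1 -0.2  0.3 -0.5 -0.7]
[[579.80762228 373.06461275]
 [650.50257781 358.02253931]
 [576.34193057 359.62434069]
 [646.89166912 344.66216825]
 [560.47827066 401.01930597]
 [625.25486031 387.17455021]
 [557.35094916 388.66664445]
 [622.0062372  374.88759625]]
kiln [-0.14224686 -0.20372017  0.07744971]
S [-0.50920968 -0.435372    0.89665864]
T [0.31018682 0.00570692 1.14729129]
```

View pics/tagt.png

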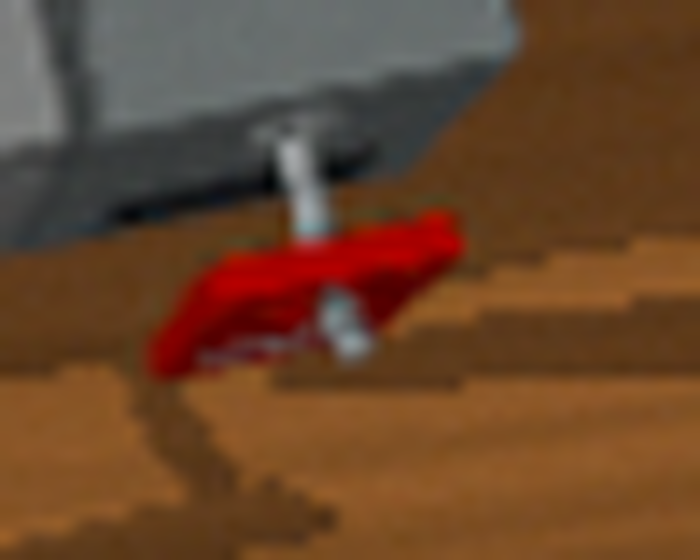

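View pics/tags.png

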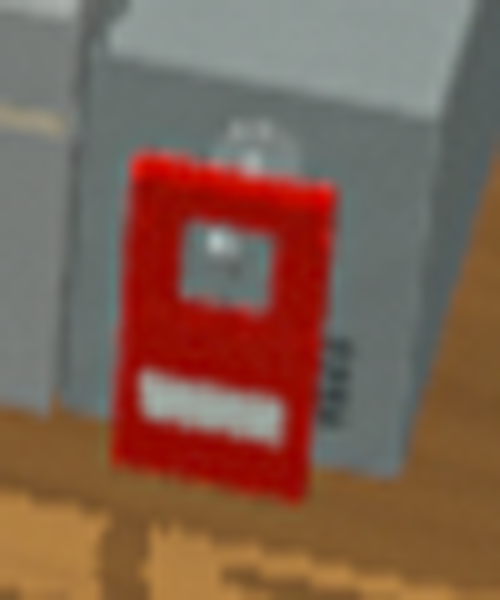

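Run:
```python
from h import *
import pickle
S,T=pickle.load(open("c0.pkl","rb"))
p=np.load("kiln.npy");k=p[2]
s=lambda l:np.array(l)/10+[365,205]-.45
t=lambda l:np.array(l)/14+[365,195]-.45
F=np.array([[-.005,.026,.05],[-.005,-.026,.05],[-.005,-.026,-.05],[-.005,.026,-.05]])
bs=s([[133,170],[332,194],[303,498],[113,462]])
G=np.array([[.005,.026,.05],[.005,-.026,.05],[-.005,-.026,.05],[-.005,.026,-.05]])
bt=t([[210,260],[450,212],[464,245],[160,376]])
def tw(q,F): return R.from_euler('zyx',[q[3],q[4],q[5]]).apply(F)+q[:3]
for free in(0,1,2,3):
  def Q(q): return np.r_[q[:3],k+(q[3] if free>0 else 0),q[4] if free>1 else 0,q[5] if free>2 else 0]
  r=least_squares(lambda q:np.r_[(proj(S,tw(Q(q),F))-bs).ravel(),(proj(T,tw(Q(q),G))-bt).ravel()],[.47,-.2,.08,0,0,0])
  q=Q(r.x);print(np.round(q,4),"deg",np.round(np.degrees(q[3:]),1),np.round(r.fun,1),"kiln",np.round(R.from_euler('z',-k).apply(q[:3]-[p[0],p[1],0]),4))
```

```text
[ 0.4763 -0.2117  0.0823  0.0671  0.      0.    ] deg [3.8 0.  0. ] [-0.4 -0.9  0.1  0.8 -0.4  0.6 -0.8 -0.   0.2 -0.6  0.8 -0.9  0.7  0.1
 -0.5  0.4] kiln [-0.1507 -0.2036  0.0823]
[ 0.4762 -0.2116  0.0824  0.0985  0.      0.    ] deg [5.6 0.  0. ] [-0.4 -0.7  0.2  0.6 -0.3  0.4 -0.8  0.2  0.2 -0.3  0.7 -1.2  0.6 -0.2
 -0.4  0.7] kiln [-0.1508 -0.2035  0.0824]
[ 0.477  -0.2116  0.082   0.1146 -0.0307  0.    ] deg [ 6.6 -1.8  0. ] [-0.5 -0.2  0.1  0.8 -0.  -0.2 -0.6 -0.1  0.2  0.2  0.6 -1.   0.6  0.
 -0.5  0.1] kiln [-0.15   -0.2035  0.082 ]
[ 0.4767 -0.2119  0.0823  0.0965 -0.0253 -0.0204] deg [ 5.5 -1.4 -1.2] [-0.8 -0.4 -0.2  0.6  0.4 -0.  -0.2  0.1 -0.1  0.1  0.5 -0.9  0.5  0.1
 -0.1  0.1] kiln [-0.1503 -0.2038  0.0823]
```

```bash
cat >> h.py <<'E'
def K(x,y,z):
    p=np.load("kiln.npy"); return R.from_euler('z',p[2]).apply([x,y,z])+[p[0],p[1],0]
def plan(pos,rpy,n=5,o=None,fr=None):
    """rows from measured (or fr=(pos,rpy)) to target, in n rows"""
    from cell import env
    if fr is None:
        o=env.get_obs(); fr=(o["tool_pos"],o["tool_rot"])
    P=np.array(fr[0]);Q=R.from_euler('xyz',fr[1],degrees=True);G=R.from_euler('xyz',rpy,degrees=True)
    w=(Q.inv()*G).as_rotvec(); d=(np.array(pos)-P)/n
    print("from",np.round(P,4),np.round(fr[1],2),"dist",np.linalg.norm(d)*n,"n",n,"ang/row",np.round(w/n,4))
    for i in range(n):
        print(np.round(Q.inv().apply(d)*100,2).tolist(),np.round(w/n,4).tolist())
        Q=Q*R.from_rotvec(w/n)
E
python3 - <<'E'
from h import *
plan([.46,.2,.27],[180,0,93.9],13)
t=K(-.1505,-.2037+.017,.112+.006);print(t)
plan([t[0],t[1],.22],[180,0,93.9],10,fr=([.46,.2,.27],[180,0,93.9]))
E
```

```text
from [0.2487 0.6002 0.2114] [-179.93    0.    157.5 ] dist 0.4562949113971083 n 13 ang/row [-0.0001  0.0001  0.0854]
[-2.68, -2.22, -0.45] [-0.0001, 0.0001, 0.0854]
[-2.86, -1.99, -0.45] [-0.0001, 0.0001, 0.0854]
[-3.02, -1.73, -0.45] [-0.0001, 0.0001, 0.0854]
[-3.16, -1.47, -0.45] [-0.0001, 0.0001, 0.0854]
[-3.27, -1.2, -0.45] [-0.0001, 0.0001, 0.0854]
[-3.36, -0.91, -0.45] [-0.0001, 0.0001, 0.0854]
[-3.42, -0.62, -0.45] [-0.0001, 0.0001, 0.0854]
[-3.47, -0.33, -0.45] [-0.0001, 0.0001, 0.0854]
[-3.48, -0.03, -0.45] [-0.0001, 0.0001, 0.0854]
[-3.47, 0.26, -0.45] [-0.0001, 0.0001, 0.0854]
[-3.44, 0.56, -0.45] [-0.0001, 0.0001, 0.0854]
[-3.38, 0.85, -0.45] [-0.0001, 0.0001, 0.0854]
[-3.29, 1.14, -0.45] [-0.0001, 0.0001, 0.0854]
[ 0.47537252 -0.19482981  0.118     ]
from [0.46 0.2  0.27] [180.    0.   93.9] dist 0.3982799203146648 n 10 ang/row [0. 0. 0.]
[-3.95, -0.12, 0.5] [0.0, 0.0, 0.0]
[-3.95, -0.12, 0.5] [0.0, 0.0, 0.0]
[-3.95, -0.12, 0.5] [0.0, 0.0, 0.0]
[-3.95, -0.12, 0.5] [0.0, 0.0, 0.0]
[-3.95, -0.12, 0.5] [0.0, 0.0, 0.0]
[-3.95, -0.12, 0.5] [0.0, 0.0, 0.0]
[-3.95, -0.12, 0.5] [0.0, 0.0, 0.0]
[-3.95, -0.12, 0.5] [0.0, 0.0, 0.0]
[-3.95, -0.12, 0.5] [0.0, 0.0, 0.0]
[-3.95, -0.12, 0.5] [0.0, 0.0, 0.0]
```

>>> move_arm([
  [8.7, 0, 0, -3, 0, 0, 0],
  [8.7, 0, 0, -3, 0, 0, 0],
  [8.7, -2.68, -2.2, 0, 0, 0, 0.0854],
  [8.7, -2.86, -2.0, 0, 0, 0, 0.0854],
  [8.7, -3.0, -1.7, 0, 0, 0, 0.0854],
])

```text
time_s: 0.62
tool_pos: [0.2979, 0.5079, 0.2724]
tool_rot: [180.0, -0.0, 142.7]
force: [0.5, -0.1, -0.6]
grip_width: 0.0872
```

>>> move_arm([
  [6, -3.16, -1.47, 0, 0, 0, 0.0854],
  [5, -3.27, -1.2, 0, 0, 0, 0.0854],
  [4, -3.36, -0.9, 0, 0, 0, 0.0854],
  [3, -3.4, -0.6, 0, 0, 0, 0.0854],
  [2.4, -3.47, -0.3, 0, 0, 0, 0.0854],
])

```text
time_s: 1.03
tool_pos: [0.3797, 0.3535, 0.272]
tool_rot: [180.0, -0.0, 118.1]
force: [0.6, 1.4, -0.6]
grip_width: 0.0618
```

>>> move_arm([
  [2.4, -3.5, 0, 0, 0, 0, 0.0854],
  [2.4, -3.5, 0.26, 0, 0, 0, 0.0854],
  [2.4, -3.4, 0.56, 0, 0, 0, 0.0854],
  [2.4, -3.4, 0.85, 0, 0, 0, 0.0854],
  [2.4, -3.3, 1.1, 0, 0, 0, 0.0854],
])

```text
time_s: 1.45
tool_pos: [0.461, 0.1992, 0.2721]
tool_rot: [180.0, -0.0, 93.6]
force: [0.9, -0.5, -0.6]
grip_width: 0.029
```

Run:
```python
from h import *
plan([.4754,-.195,.22],[180,0,93.9],10)
```

```text
from [0.461  0.1992 0.2721] [ 1.7998e+02 -2.0000e-02  9.3650e+01] dist 0.39786475437666885 n 10 ang/row [ 0.     -0.     -0.0004]
[-3.94, -0.11, 0.52] [0.0, -0.0, -0.0004]
[-3.94, -0.11, 0.52] [0.0, -0.0, -0.0004]
[-3.94, -0.11, 0.52] [0.0, -0.0, -0.0004]
[-3.94, -0.11, 0.52] [0.0, -0.0, -0.0004]
[-3.94, -0.11, 0.52] [0.0, -0.0, -0.0004]
[-3.94, -0.12, 0.52] [0.0, -0.0, -0.0004]
[-3.94, -0.12, 0.52] [0.0, -0.0, -0.0004]
[-3.94, -0.12, 0.52] [0.0, -0.0, -0.0004]
[-3.94, -0.12, 0.52] [0.0, -0.0, -0.0004]
[-3.94, -0.12, 0.52] [0.0, -0.0, -0.0004]
```

>>> move_arm([
  [2.4, -3.94, -0.11, 0.52, 0, 0, 0],
  [2.4, -3.94, -0.11, 0.52, 0, 0, 0],
  [2.4, -3.94, -0.11, 0.52, 0, 0, 0],
  [2.4, -3.94, -0.11, 0.52, 0, 0, 0],
  [2.4, -3.94, -0.11, 0.52, 0, 0, -0.004],
])

```text
time_s: 1.87
tool_pos: [0.468, 0.002, 0.2458]
tool_rot: [180.0, -0.0, 94.1]
force: [0.4, 0.1, 0.4]
grip_width: 0.0245
```

>>> move_arm([
  [2.4, -3.94, -0.11, 0.52, 0, 0, 0],
  [2.4, -3.94, -0.11, 0.52, 0, 0, 0],
  [2.4, -3.94, -0.11, 0.52, 0, 0, 0],
  [2.4, -3.94, -0.11, 0.52, 0, 0, 0],
  [2.4, -3.94, -0.11, 0.52, 0, 0, 0],
])

```text
time_s: 2.28
tool_pos: [0.4767, -0.1948, 0.2201]
tool_rot: [179.9, -0.0, 94.1]
force: [1.0, -0.2, -0.3]
grip_width: 0.024
```

>>> move_arm([
  [2.4, 0, 0, 2, 0, 0, 0],
  [2.4, 0, 0, 2, 0, 0, 0],
  [2.4, 0, 0, 0, 0, 0, 0],
])

```text
time_s: 2.53
tool_pos: [0.4744, -0.1929, 0.1766]
tool_rot: [-179.7, -0.1, 94.0]
force: [-1.1, 1.3, -0.1]
grip_width: 0.0236
```

Run:
```python
from h import *
from cell import viewer
plan([.4754,-.195,.118],[180,0,93.9],3)
S=viewer.read_camera("side");T=viewer.read_camera("top")
crop(S,330,150,440,270,5,"pics/s1.png");crop(T,320,150,440,270,5,"pics/t1.png")
```

```text
from [ 0.4744 -0.1929  0.1766] [-1.7965e+02 -9.0000e-02  9.4000e+01] dist 0.058669925483449833 n 3 ang/row [-0.002  -0.0005  0.0006]
[-0.08, 0.04, 1.95] [-0.002, -0.0005, 0.0006]
[-0.08, 0.04, 1.95] [-0.002, -0.0005, 0.0006]
[-0.07, 0.03, 1.95] [-0.002, -0.0005, 0.0006]
```

View pics/s1.png

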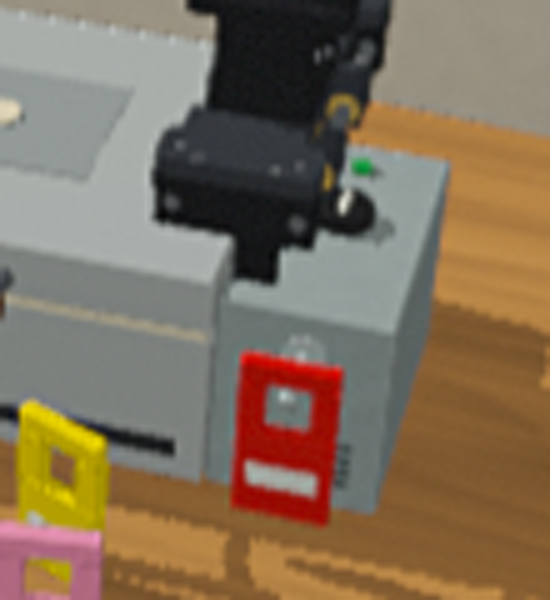

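View pics/t1.png

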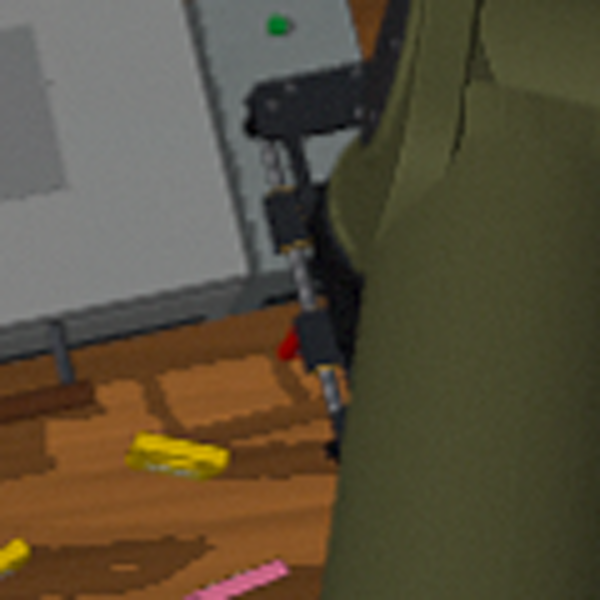

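>>> move_arm([
  [2.4, -0.1, 0.05, 1.8, 0, 0, 0],
  [2.4, -0.1, 0.05, 1.8, 0, 0, 0],
  [2.4, 0, 0, 1.8, 0, 0, 0],
  [2.4, 0, 0, 0, 0, 0, 0],
])

```text
time_s: 2.97
tool_pos: [0.4771, -0.1935, 0.1245]
tool_rot: [-179.8, -0.1, 94.2]
force: [-0.7, 0.5, -0.4]
grip_width: 0.024
```

Run:
```python
from h import *
from cell import viewer
plan([.4754,-.195,.121],[180,0,93.9],1)
S=viewer.read_camera("side")
crop(S,330,150,440,270,5,"pics/s2.png")
```

```text
from [ 0.4771 -0.1935  0.1245] [-1.7981e+02 -6.0000e-02  9.4210e+01] dist 0.004185645720092084 n 1 ang/row [-0.0032 -0.001   0.0054]
[-0.13, -0.18, 0.35] [-0.0032, -0.001, 0.0054]
```

View pics/s2.png

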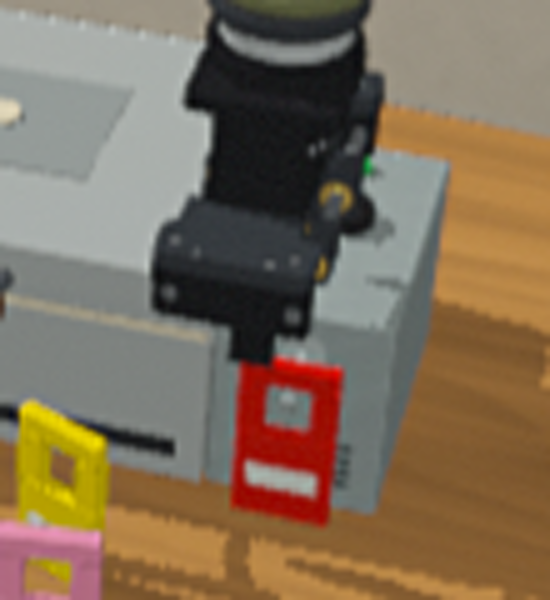

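Run:
```python
from h import *
from cell import viewer,env
S=viewer.read_camera("side");T=viewer.read_camera("top")
o=env.get_obs();P=o["tool_pos"];Q=R.from_euler('xyz',o["tool_rot"],degrees=True)
for n,q in (("tcp",[0,0,0]),("front tip out",[0,-.027,.025]),("front tip in",[0,-.012,.025]),("rear tip out",[0,.027,.025]),("rear in",[0,.012,.025])):
    w=P+Q.apply(q);print(n,np.round(w,3),np.round((proj(S,w)[0]-[330,150])*5),np.round((proj(T,w)[0]-[320,150])*5))
for q in([0,.026,.05],[0,-.026,.05]): 
    w=R.from_euler('z',3.9,degrees=True).apply(q)+[.4765,-.212,.082];print("tag top",(proj(S,w)[0]-[330,150])*5)
crop(T,320,150,440,270,5,"pics/t2.png")
```

```text
tcp [ 0.479 -0.195  0.128] [259. 354.] [314. 312.]
front tip out [ 0.452 -0.197  0.103] [244. 424.] [318. 365.]
front tip in [ 0.467 -0.196  0.103] [250. 406.] [312. 340.]
rear tip out [ 0.506 -0.193  0.103] [267. 362.] [295. 276.]
rear in [ 0.491 -0.194  0.103] [261. 379.] [301. 301.]
tag top [240.36209015 348.13742593]
tag top [341.79544859 368.15272144]
```

View pics/t2.png

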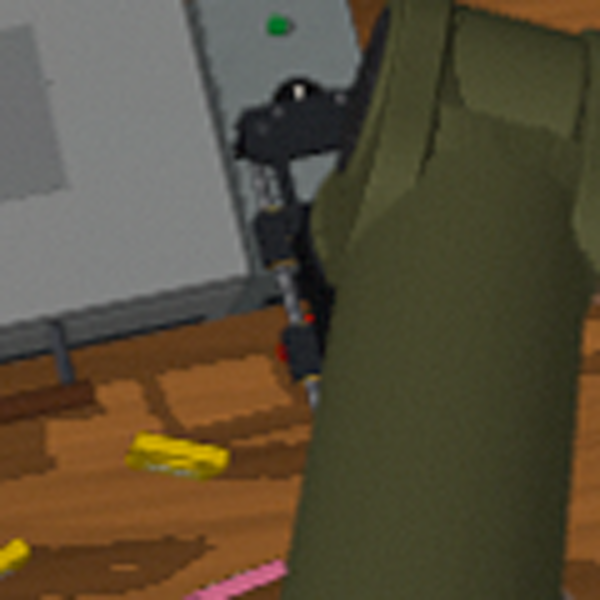

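Run:
```python
from h import *
from cell import viewer,env
S=viewer.read_camera("side")
for _ in range(3):
    o=env.get_obs();print(np.round(o["tool_pos"],4),np.round(o["tool_rot"],2),o["grip_width"],o["time_s"],np.round(o["force"],1),np.round(o["qpos"],2))
for P in([.4744,-.1929,.1766],[.4771,-.1935,.1245]):
  Q=R.from_euler('xyz',[180,0,94],degrees=True)
  for q in([0,-.027,.025],[0,-.012,.025],[0,.012,.025],[0,.027,.025]):
    print((proj(S,np.array(P)+Q.apply(q))[0]-[330,150])*5)
crop(S,365,190,415,255,12,"pics/s3.png")
```

```text
[ 0.4796 -0.1949  0.1279] [1.7984e+02 3.0000e-02 9.4160e+01] 0.024203325377116128 3.1667 [ 0.  -0.5  1.3] [-22.39   6.36  44.48 109.47  -4.92  65.91  28.08]
[ 0.4796 -0.1949  0.1279] [1.7984e+02 3.0000e-02 9.4160e+01] 0.024203325377116128 3.1667 [ 0.  -0.5  1.3] [-22.39   6.36  44.48 109.47  -4.92  65.91  28.08]
[ 0.4796 -0.1949  0.1279] [1.7984e+02 3.0000e-02 9.4160e+01] 0.024203325377116128 3.1667 [ 0.  -0.5  1.3] [-22.39   6.36  44.48 109.47  -4.92  65.91  28.08]
[243.68372478 351.54912491]
[250.46600296 334.23666409]
[261.05912503 307.20580554]
[267.52367866 290.71545653]
[239.61558324 430.59624488]
[246.26126044 412.98189077]
[256.64682858 385.46541444]
[262.98820252 368.67025972]
```

View pics/s3.png

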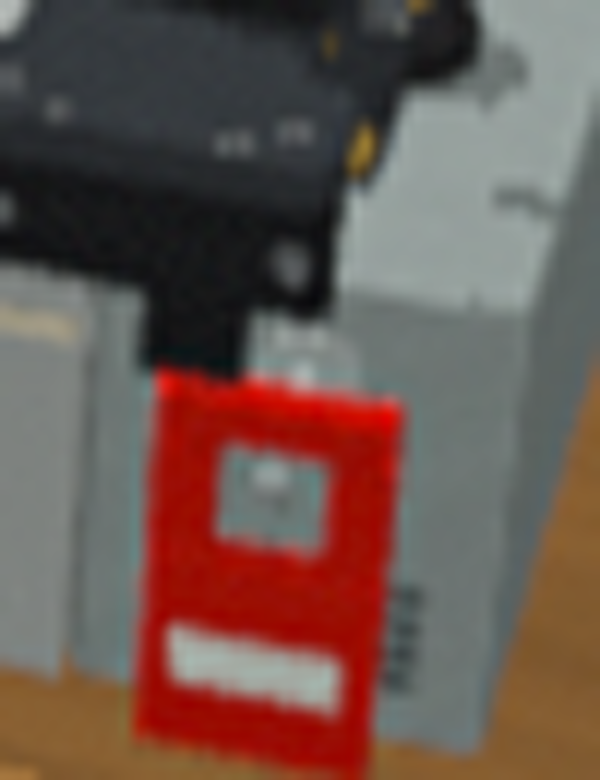

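Run:
```python
from h import *
import pickle
S,T=pickle.load(open("c0.pkl","rb"))
P=np.array([.2486,.5999,.211]);Q=R.from_euler('xyz',[-179.9,0,157.5],degrees=True)
for c,n in((S,"S"),(T,"T")):
  im=c["img"][:,:,::-1].copy()
  for q,col in(([0,-.0435,.025],(0,0,255)),([0,.0435,.025],(0,255,0)),([0,0,0],(255,0,255)),([0,.095,-.045],(255,255,0)),([0,-.095,-.045],(0,255,255))):
    u=proj(c,P+Q.apply(q))[0];print(n,u); cv2.circle(im,tuple(int(round(v)) for v in u),1,col,-1)
  x0,y0=((0,80) if n=="S" else (0,290))
  cv2.imwrite(f"pics/chk{n}.png",cv2.resize(im[y0:y0+110,x0:x0+140],None,fx=5,fy=5,interpolation=cv2.INTER_CUBIC))
```

```text
S [ 72.33282931 188.74270028]
S [ 58.3355435 175.9491886]
S [ 62.29823516 174.0839789 ]
S [ 42.01866302 146.05226559]
S [ 73.00020666 172.97962411]
T [110.81011754 343.62715308]
T [ 80.60373291 333.87719848]
T [ 89.73689654 340.10516625]
T [ 44.13011489 331.15644408]
T [114.21154791 354.37279924]
```

View pics/chkS.png

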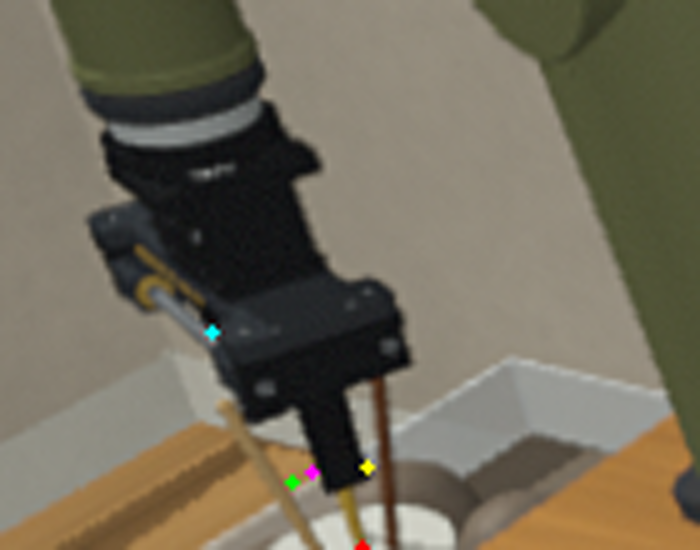

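View pics/chkT.png

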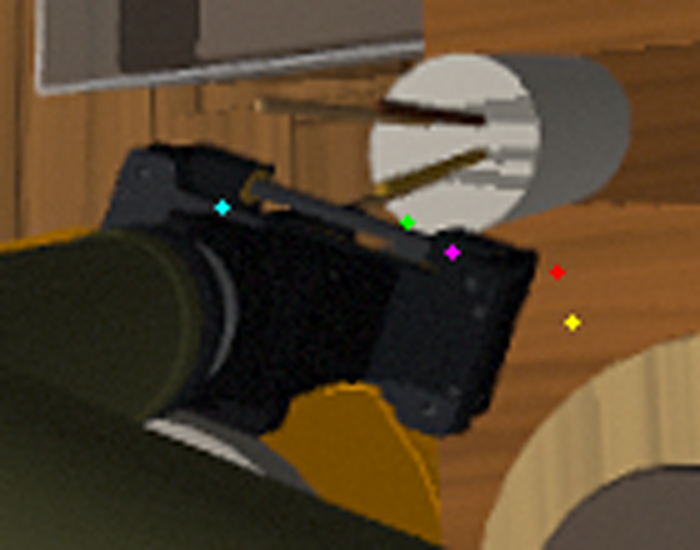

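The fingers look displaced from where the state puts them, so I'll back off upward and check the gripper clear of everything.

>>> move_arm([
  [2.4, 0, 0, -4, 0, 0, 0],
  [2.4, 0, 0, -4, 0, 0, 0],
  [8.7, 0, 0, -4, 0, 0, 0],
  [8.7, 3, 0, 0, 0, 0, 0],
  [8.7, 3, 0, 0, 0, 0, 0],
])

```text
time_s: 3.58
tool_pos: [0.476, -0.1369, 0.2509]
tool_rot: [179.5, 0.1, 93.8]
force: [1.2, 0.7, -0.6]
grip_width: 0.0368
```

>>> move_arm([
  [8.7, 0, 0, 0, 0, 0, 0],
  [8.7, 0, 0, 0, 0, 0, 0],
  [8.7, 0, 0, 0, 0, 0, 0],
])

```text
time_s: 3.83
tool_pos: [0.4743, -0.1355, 0.2471]
tool_rot: [179.9, 0.0, 94.1]
force: [-0.5, 0.3, 0.7]
grip_width: 0.0565
```

```bash
cat > chk.py <<'E'
from h import *
from cell import viewer,env
import sys
tag=sys.argv[1]
S=viewer.read_camera("side");T=viewer.read_camera("top");o=env.get_obs()
P=o["tool_pos"];Q=R.from_euler('xyz',o["tool_rot"],degrees=True);g=o["grip_width"]/2
print(P,o["tool_rot"],g*2)
for c,n in((S,"S"),(T,"T")):
  im=c["img"][:,:,::-1]; u0=proj(c,P)[0]; x0=int(max(0,min(640-140,u0[0]-70)));y0=int(max(0,min(280,u0[1]-70)))
  im=cv2.resize(im[y0:y0+120,x0:x0+140],None,fx=5,fy=5,interpolation=cv2.INTER_CUBIC)
  for q,col in(([0,-g,.025],(0,0,255)),([0,g,.025],(0,255,0)),([0,0,0],(255,0,255)),([0,.095,-.045],(255,255,0)),([0,-.095,-.045],(0,255,255))):
    u=(proj(c,P+Q.apply(q))[0]-[x0,y0]+.5)*5; cv2.circle(im,tuple(int(round(v)) for v in u),3,col,-1)
  print(n,x0,y0); cv2.imwrite(f"pics/{tag}{n}.png",im)
E
python3 chk.py a
```

```text
[ 0.47395741 -0.13627144  0.24655891] [1.79952301e+02 2.16387265e-02 9.40099407e+01] 0.06408837065706206
S 291 107
T 297 138
```

View pics/aS.png

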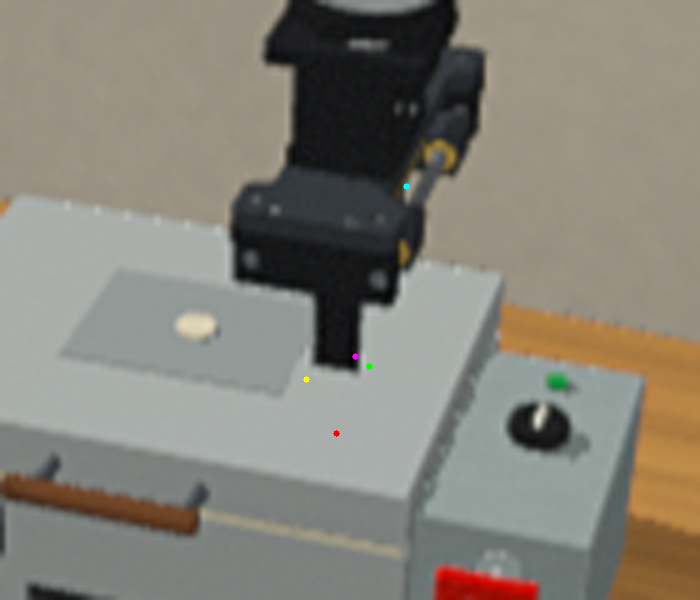

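View pics/aT.png

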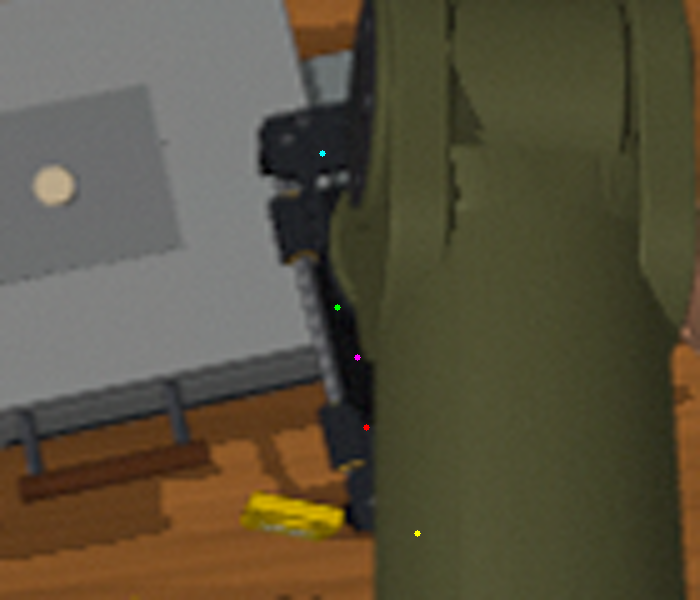

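The side view shows fingertips about 80 crop px (16 px, ~40 mm) above where the reported pose puts them. I'll check the height by a gentle touch on the free bench between the tray and the kiln.

Run:
```python
from h import *
plan([.5,.225,.26],[180,0,93.9],9)
```

```text
from [ 0.474  -0.1363  0.2466] [1.7995e+02 2.0000e-02 9.4010e+01] dist 0.36245817605032404 n 9 ang/row [0.0001 0.     0.0002]
[3.98, 0.57, -0.15] [0.0001, 0.0, 0.0002]
[3.98, 0.57, -0.15] [0.0001, 0.0, 0.0002]
[3.98, 0.57, -0.15] [0.0001, 0.0, 0.0002]
[3.98, 0.57, -0.15] [0.0001, 0.0, 0.0002]
[3.98, 0.57, -0.15] [0.0001, 0.0, 0.0002]
[3.98, 0.57, -0.15] [0.0001, 0.0, 0.0002]
[3.98, 0.56, -0.15] [0.0001, 0.0, 0.0002]
[3.98, 0.56, -0.15] [0.0001, 0.0, 0.0002]
[3.99, 0.56, -0.15] [0.0001, 0.0, 0.0002]
```

>>> move_arm([
  [2.4, 3.98, 0.57, -0.15, 0, 0, 0],
  [2.4, 3.98, 0.57, -0.15, 0, 0, 0],
  [2.4, 3.98, 0.57, -0.15, 0, 0, 0],
  [2.4, 3.98, 0.57, -0.15, 0, 0, 0],
  [2.4, 3.98, 0.57, -0.15, 0, 0, 0],
])

```text
time_s: 4.35
tool_pos: [0.4883, 0.0661, 0.2538]
tool_rot: [180.0, -0.0, 94.0]
force: [1.0, -0.2, -0.2]
grip_width: 0.0464
```

>>> move_arm([
  [2.4, 3.98, 0.57, -0.15, 0, 0, 0],
  [2.4, 3.98, 0.57, -0.15, 0, 0, 0],
  [2.4, 3.98, 0.57, -0.15, 0, 0, 0],
  [2.4, 3.98, 0.57, -0.15, 0, 0, 0],
  [2.4, 0, 0, 4, 0, 0, 0],
])

```text
time_s: 4.77
tool_pos: [0.503, 0.2377, 0.2261]
tool_rot: [179.3, -0.6, 94.7]
force: [0.6, 2.5, 0.8]
grip_width: 0.0251
```

>>> move_arm([
  [2.4, 0, 0, 4, 0, 0, 0],
  [2.4, 0, 0, 4, 0, 0, 0],
  [2.4, 0, 0, 0, 0, 0, 0],
])

```text
time_s: 5.02
tool_pos: [0.4946, 0.2224, 0.1315]
tool_rot: [-179.3, 0.4, 94.0]
force: [-1.5, -1.2, -1.5]
grip_width: 0.0235
```

```bash
python3 chk.py b
```

```text
[0.49927069 0.22473003 0.139134  ] [-1.79870793e+02  1.04636079e-01  9.40213395e+01] 0.023928253522715964
S 171 109
T 163 155
```

View pics/bS.png

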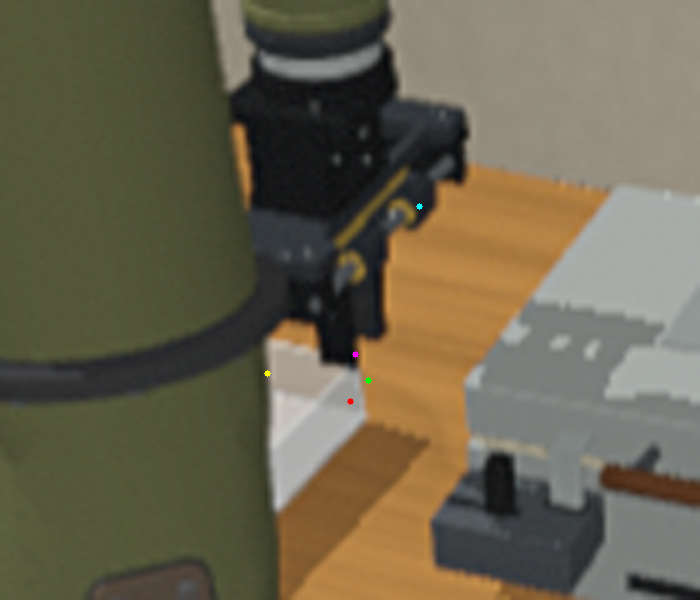

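View pics/bT.png

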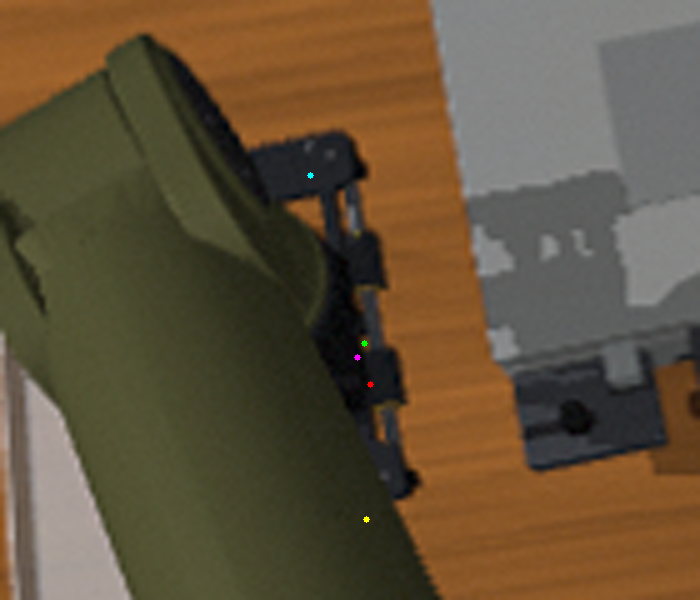

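```bash
cat > tri.py <<'E'
from h import *
from cell import viewer,env
S=viewer.read_camera("side");T=viewer.read_camera("top")
def tri(us,ut):
    o1,v1=ray(S,us);o2,v2=ray(T,ut)
    k=np.linalg.lstsq(np.c_[v1,-v2],o2-o1,rcond=None)[0]
    a=o1+v1*k[0];b=o2+v2*k[1];return (a+b)/2,np.linalg.norm(a-b)
E
python3 - <<'E'
from tri import *
o=env.get_obs();print(o["tool_pos"],o["tool_rot"])
P=o["tool_pos"];Q=R.from_euler('xyz',o["tool_rot"],degrees=True)
s=lambda a:np.array(a)/5+[171,109]-.4
t=lambda a:np.array(a)/5+[163,155]-.4
for n,a,b in(("far corner",(465,115),(358,160)),("A",(415,195),(370,262)),("B",(348,275),(385,378)),("near",(328,240),(415,485)),("knobtop",(500,457),(575,413))):
    q,e=tri(s(a),t(b));print(n,np.round(q,4),round(e,4),"tool",np.round(Q.inv().apply(q-P),4))
crop(S,215,120,280,190,10,"pics/zs.png");crop(T,205,175,260,260,9,"pics/zt.png")
E
```

```text
[0.50154944 0.22615752 0.14243252] [ 1.79774257e+02 -9.93307090e-02  9.40406401e+01]
far corner [0.5763 0.1873 0.2601] 0.0025 tool [-0.0438  0.0723 -0.1175]
A [0.5291 0.1934 0.2323] 0.0011 tool [-0.0344  0.0255 -0.0899]
B [0.47   0.199  0.2125] 0.0089 tool [-0.0248 -0.0332 -0.0703]
near [0.4085 0.1737 0.2726] 0.0 tool [-0.0456 -0.096  -0.1306]
knobtop [0.4518 0.1085 0.129 ] 0.0003 tool [-0.1138 -0.0579  0.013 ]
```

View pics/zs.png

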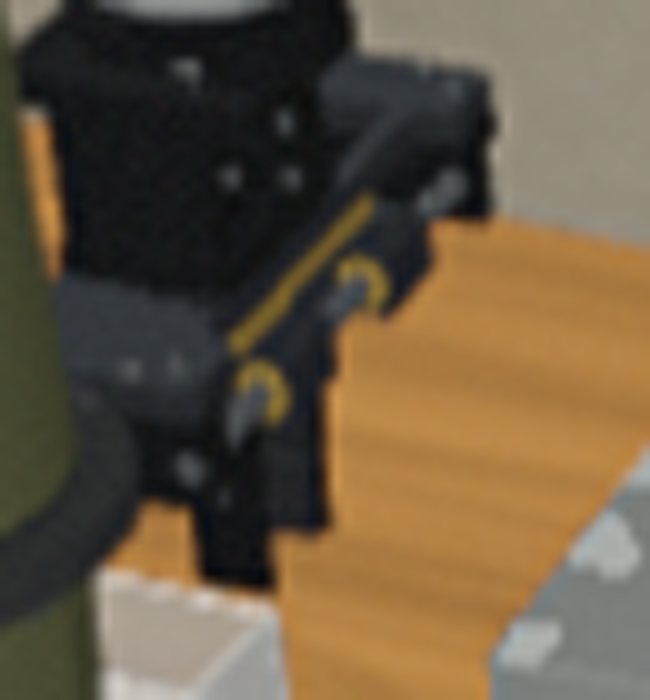

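View pics/zt.png

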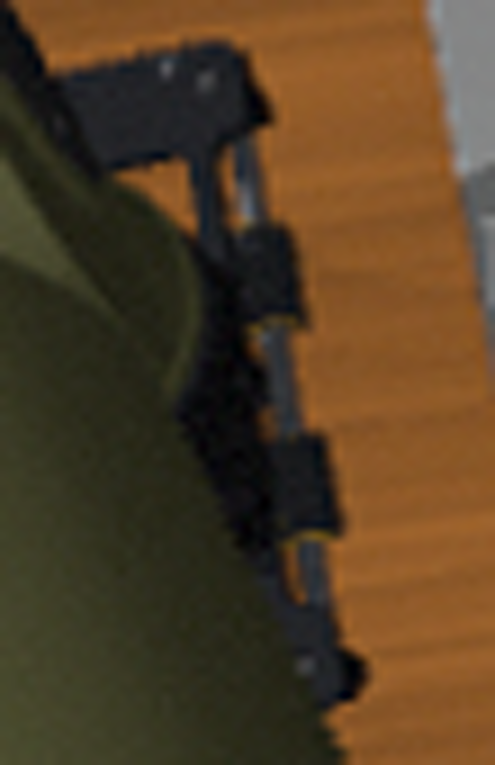

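Run:
```python
from tri import *
o=env.get_obs();P=o["tool_pos"];Q=R.from_euler('xyz',o["tool_rot"],degrees=True);print(P)
s=lambda a:np.array(a)/10+[215,120]-.45
for n,a in(("front tip L",(198,575)),("front tip R",(268,585)),("rear tip R",(322,528)),("body far bottom R",(490,215)),("far topR",(488,80))):
    o_,v=ray(S,s(a)); ol=Q.inv().apply(o_-P);vl=Q.inv().apply(v)
    for X in(-.0375,-.0095,0,.0095):
        k=(X-ol[0])/vl[0];print(n,X,np.round(ol+k*vl,4))
```

```text
[0.50152382 0.22655651 0.14273226]
front tip L -0.0375 [-0.0375 -0.1025 -0.0719]
front tip L -0.0095 [-0.0095 -0.0541 -0.0368]
front tip L 0 [ 0.     -0.0377 -0.0249]
front tip L 0.0095 [ 0.0095 -0.0213 -0.0129]
front tip R -0.0375 [-0.0375 -0.0669 -0.047 ]
front tip R -0.0095 [-0.0095 -0.0166 -0.0107]
front tip R 0 [0.     0.0004 0.0017]
front tip R 0.0095 [0.0095 0.0174 0.014 ]
rear tip R -0.0375 [-0.0375 -0.034  -0.0453]
rear tip R -0.0095 [-0.0095  0.0179 -0.0088]
rear tip R 0 [0.     0.0355 0.0035]
rear tip R 0.0095 [0.0095 0.0531 0.0159]
body far bottom R -0.0375 [-0.0375  0.0841 -0.0802]
body far bottom R -0.0095 [-0.0095  0.1421 -0.0455]
body far bottom R 0 [ 0.      0.1617 -0.0338]
body far bottom R 0.0095 [ 0.0095  0.1814 -0.022 ]
far topR -0.0375 [-0.0375  0.0894 -0.1204]
far topR -0.0095 [-0.0095  0.1476 -0.0878]
far topR 0 [ 0.      0.1673 -0.0767]
far topR 0.0095 [ 0.0095  0.1871 -0.0656]
```

The vision is consistent: tool x/y agree, but the fingertips are about 36 mm higher than the state implies. I'll confirm by touching the bench; the stated geometry predicts contact at TCP z = 0.025, vision predicts about −0.011.

>>> move_arm([
  [2.4, 0, 0, 4, 0, 0, 0],
  [2.4, 0, 0, 4, 0, 0, 0],
  [2.4, 0, 0, 1, 0, 0, 0],
  [2.4, 0, 0, 0.7, 0, 0, 0],
  [2.4, 0, 0, 0, 0, 0, 0],
])

```text
time_s: 5.73
tool_pos: [0.4998, 0.2261, 0.0431]
tool_rot: [180.0, 0.0, 94.1]
force: [-0.5, -0.5, 0.6]
grip_width: 0.0238
```

>>> move_arm([
  [2.4, 0, 0, 0, 0, 0, 0],
  [2.4, 0, 0, 0, 0, 0, 0],
  [2.4, 0, 0, 0, 0, 0, 0],
])

```text
time_s: 5.98
tool_pos: [0.5009, 0.2267, 0.0447]
tool_rot: [179.8, -0.1, 94.1]
force: [0.3, -0.2, -0.1]
grip_width: 0.0241
```

```bash
python3 chk.py c
```

```text
[0.50024437 0.2264343  0.04390382] [ 1.79884797e+02 -6.91088814e-02  9.41153658e+01] 0.024078537723880005
S 174 136
T 170 160
```

View pics/cS.png

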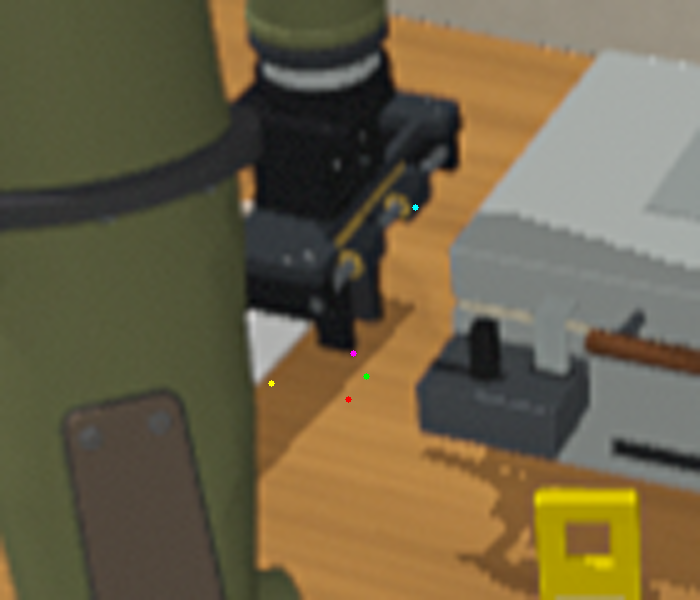

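>>> move_arm([
  [2.4, 0, 0, 0.8, 0, 0, 0],
  [2.4, 0, 0, 0.8, 0, 0, 0],
  [2.4, 0, 0, 0.4, 0, 0, 0],
  [2.4, 0, 0, 0.2, 0, 0, 0],
  [2.4, 0, 0, 0, 0, 0, 0],
])

```text
time_s: 6.5
tool_pos: [0.4987, 0.2255, 0.0195]
tool_rot: [-179.9, 0.1, 94.1]
force: [0.4, -0.1, -1.2]
grip_width: 0.024
```

>>> move_arm([
  [2.4, 0, 0, 0.3, 0, 0, 0],
  [2.4, 0, 0, 0.3, 0, 0, 0],
  [2.4, 0, 0, 0.3, 0, 0, 0],
  [2.4, 0, 0, 0.3, 0, 0, 0],
  [2.4, 0, 0, 0, 0, 0, 0],
])

```text
time_s: 6.92
tool_pos: [0.4989, 0.2257, 0.0079]
tool_rot: [-179.9, 0.0, 94.1]
force: [0.4, -0.2, -0.3]
grip_width: 0.0242
```

>>> move_arm([
  [2.4, 0, 0, 0.4, 0, 0, 0],
  [2.4, 0, 0, 0.4, 0, 0, 0],
  [2.4, 0, 0, 0.3, 0, 0, 0],
  [2.4, 0, 0, 0, 0, 0, 0],
])

```text
time_s: 7.25
tool_pos: [0.4988, 0.2256, -0.0033]
tool_rot: [-179.9, 0.0, 94.1]
force: [-0.4, 0.5, 0.2]
grip_width: 0.0237
```

>>> move_arm([
  [2.4, 0, 0, 0.2, 0, 0, 0],
  [2.4, 0, 0, 0.2, 0, 0, 0],
  [2.4, 0, 0, 0, 0, 0, 0],
])

```text
time_s: 7.5
tool_pos: [0.4992, 0.2259, -0.0068]
tool_rot: [-180.0, 0.0, 94.1]
force: [0.1, -0.5, -1.0]
grip_width: 0.0239
```

>>> move_arm([
  [2.4, 0, 0, 0.2, 0, 0, 0],
  [2.4, 0, 0, 0.2, 0, 0, 0],
  [2.4, 0, 0, 0, 0, 0, 0],
])

```text
time_s: 7.75
tool_pos: [0.4997, 0.2261, -0.01]
tool_rot: [180.0, -0.0, 94.1]
force: [-0.8, -1.0, 4.5]
grip_width: 0.024
```

Contact came at TCP z ≈ −0.010 (force +4.5 N), so the reported TCP lies 35 mm too far along the fingers: fingertip z = reading + 0.010. I'll correct for that from now on and return to the tag.

Run:
```python
from h import *
plan([.5,.226,.19],[180,0,93.9],5)
plan([.4754,-.195,.15],[180,0,93.9],11,fr=([.5,.226,.19],[180,0,94.1]))
```

```text
from [ 0.4997  0.2261 -0.01  ] [ 1.7997e+02 -2.0000e-02  9.4110e+01] dist 0.20003135407574324 n 5 ang/row [ 0.0001 -0.0001  0.0007]
[-0.0, 0.01, -4.0] [0.0001, -0.0001, 0.0007]
[-0.0, 0.01, -4.0] [0.0001, -0.0001, 0.0007]
[-0.0, 0.01, -4.0] [0.0001, -0.0001, 0.0007]
[-0.0, 0.01, -4.0] [0.0001, -0.0001, 0.0007]
[-0.0, 0.01, -4.0] [0.0001, -0.0001, 0.0007]
from [0.5   0.226 0.19 ] [180.    0.   94.1] dist 0.423610859162038 n 11 ang/row [ 0.     -0.      0.0003]
[-3.8, -0.5, 0.36] [0.0, -0.0, 0.0003]
[-3.8, -0.5, 0.36] [0.0, -0.0, 0.0003]
[-3.8, -0.49, 0.36] [0.0, -0.0, 0.0003]
[-3.8, -0.49, 0.36] [0.0, -0.0, 0.0003]
[-3.8, -0.49, 0.36] [0.0, -0.0, 0.0003]
[-3.8, -0.49, 0.36] [0.0, -0.0, 0.0003]
[-3.8, -0.49, 0.36] [0.0, -0.0, 0.0003]
[-3.8, -0.49, 0.36] [0.0, -0.0, 0.0003]
[-3.8, -0.49, 0.36] [0.0, -0.0, 0.0003]
[-3.8, -0.49, 0.36] [0.0, -0.0, 0.0003]
[-3.8, -0.48, 0.36] [0.0, -0.0, 0.0003]
```

>>> move_arm([
  [2.4, 0, 0, -4, 0, 0, 0],
  [2.4, 0, 0, -4, 0, 0, 0],
  [2.4, 0, 0, -4, 0, 0, 0],
  [2.4, 0, 0, -4, 0, 0, 0],
  [2.4, 0, 0, -4, 0, 0, 0],
])

```text
time_s: 8.17
tool_pos: [0.4991, 0.2257, 0.1915]
tool_rot: [180.0, -0.0, 94.1]
force: [1.3, 1.2, -0.3]
grip_width: 0.024
```

>>> move_arm([
  [2.4, -3.8, -0.5, 0, 0, 0, 0],
  [2.4, -3.8, -0.5, 0, 0, 0, 0],
  [2.4, -3.8, -0.5, 0, 0, 0, 0],
  [2.4, -3.8, -0.5, 0, 0, 0, 0],
  [2.4, -3.8, -0.5, 0, 0, 0, 0],
])

```text
time_s: 8.58
tool_pos: [0.4877, 0.0329, 0.1897]
tool_rot: [180.0, -0.0, 94.1]
force: [1.1, -0.8, -0.3]
grip_width: 0.0241
```

>>> move_arm([
  [2.4, -3.8, -0.5, 0, 0, 0, 0],
  [2.4, -3.8, -0.5, 0, 0, 0, 0],
  [2.4, -3.8, -0.5, 0, 0, 0, 0],
  [2.4, -3.8, -0.5, 0, 0, 0, 0],
  [2.4, -3.8, -0.5, 0, 0, 0, 0],
])

```text
time_s: 9.0
tool_pos: [0.4763, -0.1584, 0.1897]
tool_rot: [179.9, -0.0, 94.1]
force: [0.7, 0.4, 0.2]
grip_width: 0.0242
```

>>> move_arm([
  [2.4, -3.8, -0.5, 0, 0, 0, 0],
  [2.4, 0, 0, 2, 0, 0, 0],
  [2.4, 0, 0, 2, 0, 0, 0],
  [2.4, 0, 0, 0, 0, 0, 0],
  [2.4, 0, 0, 0, 0, 0, 0],
])

```text
time_s: 9.42
tool_pos: [0.4737, -0.1946, 0.1489]
tool_rot: [-179.9, -0.0, 94.1]
force: [-0.1, -0.0, -0.7]
grip_width: 0.0237
```

Run:
```python
from h import *
plan([.4754,-.195,.088],[180,0,93.9],3)
```

```text
from [ 0.4737 -0.1946  0.1489] [-1.7987e+02 -3.0000e-02  9.4110e+01] dist 0.060908669976402915 n 3 ang/row [-0.0007 -0.0002  0.0012]
[-0.02, 0.06, 2.03] [-0.0007, -0.0002, 0.0012]
[-0.02, 0.06, 2.03] [-0.0007, -0.0002, 0.0012]
[-0.02, 0.06, 2.03] [-0.0007, -0.0002, 0.0012]
```

>>> move_arm([
  [2.4, 0, 0.06, 1.5, 0, 0, 0],
  [2.4, 0, 0.06, 1.5, 0, 0, 0],
  [2.4, 0, 0.05, 0.9, 0, 0, 0],
  [2.4, 0, 0, 0, 0, 0, 0],
  [2.4, 0, 0, 0, 0, 0, 0],
])

```text
time_s: 9.83
tool_pos: [0.4766, -0.1945, 0.1111]
tool_rot: [180.0, 0.0, 94.2]
force: [-0.0, -0.8, -0.1]
grip_width: 0.0242
```

```bash
sed -i 's/,.025\]/,-.010]/g; s/-.045\]/-.08]/g' chk.py; python3 chk.py d
```

```text
[ 0.47705346 -0.19491498  0.11169771] [1.79900676e+02 2.14387367e-02 9.41367519e+01] 0.023894179052902816
S 311 156
T 312 144
```

View pics/dS.png

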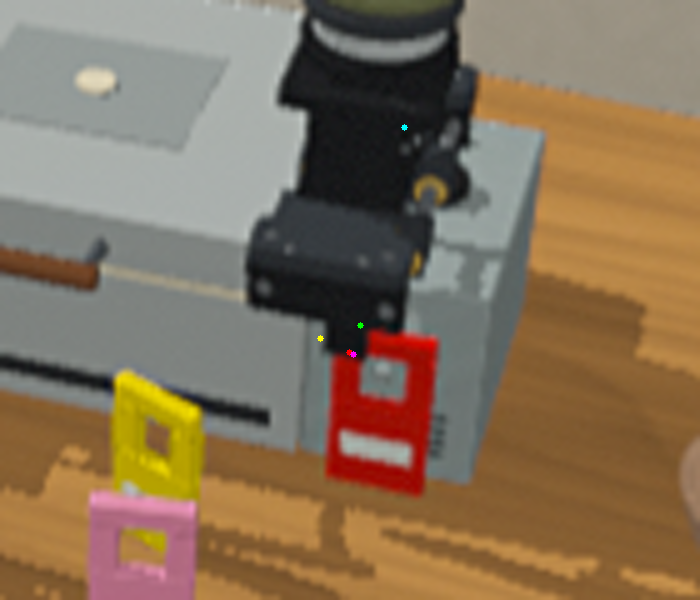

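The front finger is now in front of the tag's left half, with its tip at crop (347,355). I'll go down and grip.

>>> move_arm([
  [2.4, 0, 0, 0.8, 0, 0, 0],
  [2.4, 0, 0, 0.8, 0, 0, 0],
  [2.4, 0, 0, 0.8, 0, 0, 0],
  [2.4, 0, 0, 0, 0, 0, 0],
])

```text
time_s: 10.27
tool_pos: [0.4748, -0.1943, 0.0846]
tool_rot: [-179.8, -0.0, 94.1]
force: [-0.4, 0.5, -1.2]
grip_width: 0.0239
```

>>> move_arm([
  [0, 0, 0, 0, 0, 0, 0],
  [0, 0, 0, 0, 0, 0, 0],
  [0, 0, 0, 0, 0, 0, 0],
  [0, 0, 0, 0, 0, 0, 0],
  [0, 0, 0, 0, 0, 0, 0],
], force=25)

```text
time_s: 10.68
tool_pos: [0.4764, -0.1949, 0.0868]
tool_rot: [180.0, 0.0, 94.1]
force: [-0.5, -0.2, 0.5]
grip_width: 0.0095
```

>>> move_arm([
  [0, 0, 0, -0.5, 0, 0, 0],
  [0, 0, 0, -0.5, 0, 0, 0],
  [0, 0, 0, -0.5, 0, 0, 0],
  [0, 0, 0, 0, 0, 0, 0],
  [0, 0, 0, 0, 0, 0, 0],
])

```text
time_s: 11.1
tool_pos: [0.4767, -0.1948, 0.1022]
tool_rot: [179.9, 0.0, 94.1]
force: [0.1, -0.2, -0.4]
grip_width: 0.0097
```

>>> move_arm([
  [0, 0, -1, 0, 0, 0, 0],
  [0, 0, -1.2, 0, 0, 0, 0],
  [0, 0, -1.2, 0, 0, 0, 0],
  [0, 0, -1.2, 0, 0, 0, 0],
  [0, 0, 0, 0, 0, 0, 0],
])

```text
time_s: 11.52
tool_pos: [0.4272, -0.1983, 0.1009]
tool_rot: [-179.9, -0.1, 94.0]
force: [-0.1, -0.6, 0.0]
grip_width: 0.0098
```

```bash
python3 chk.py e
```

```text
[ 0.43012357 -0.19791888  0.10155209] [ 1.79949675e+02 -4.98061170e-02  9.40963129e+01] 0.00968210135162734
S 306 170
T 315 160
```

View pics/eS.png

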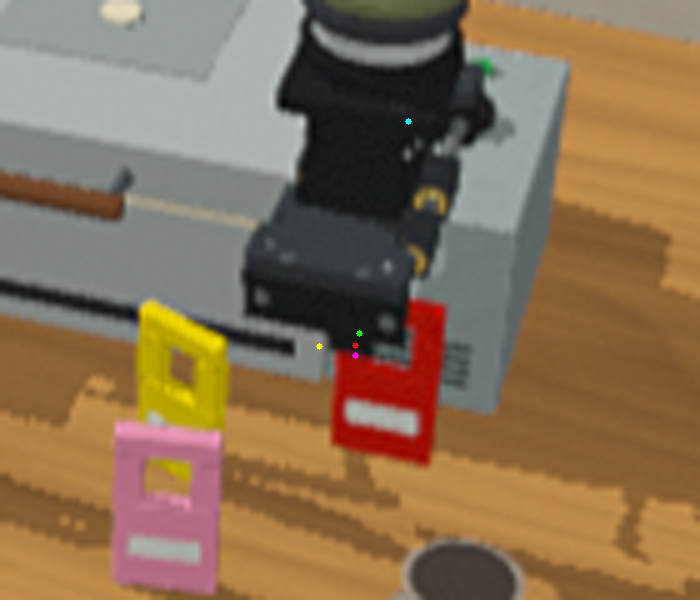

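>>> move_arm([
  [0, 0, 0, -3, 0, 0, 0],
  [0, 0, 0, -3, 0, 0, 0],
  [0, 0, 0, -3, 0, 0, 0],
  [0, 0, 0, -3, 0, 0, 0],
  [0, 0, 0, -3, 0, 0, 0],
])

```text
time_s: 12.03
tool_pos: [0.4308, -0.1979, 0.2532]
tool_rot: [180.0, 0.0, 94.1]
force: [0.5, -0.0, -0.0]
grip_width: 0.0098
```

Run:
```python
from h import *
plan([.51,.397,.25],[180,0,92],20)
```

```text
from [ 0.4308 -0.1979  0.2532] [1.7996e+02 1.0000e-02 9.4140e+01] dist 0.6001367736195944 n 20 ang/row [0.     0.     0.0019]
[2.94, 0.61, 0.02] [0.0, 0.0, 0.0019]
[2.94, 0.6, 0.02] [0.0, 0.0, 0.0019]
[2.94, 0.6, 0.02] [0.0, 0.0, 0.0019]
[2.94, 0.59, 0.02] [0.0, 0.0, 0.0019]
[2.94, 0.59, 0.02] [0.0, 0.0, 0.0019]
[2.94, 0.58, 0.02] [0.0, 0.0, 0.0019]
[2.94, 0.58, 0.02] [0.0, 0.0, 0.0019]
[2.95, 0.57, 0.02] [0.0, 0.0, 0.0019]
[2.95, 0.57, 0.02] [0.0, 0.0, 0.0019]
[2.95, 0.56, 0.02] [0.0, 0.0, 0.0019]
[2.95, 0.55, 0.02] [0.0, 0.0, 0.0019]
[2.95, 0.55, 0.02] [0.0, 0.0, 0.0019]
[2.95, 0.54, 0.02] [0.0, 0.0, 0.0019]
[2.95, 0.54, 0.02] [0.0, 0.0, 0.0019]
[2.95, 0.53, 0.02] [0.0, 0.0, 0.0019]
[2.95, 0.53, 0.02] [0.0, 0.0, 0.0019]
[2.95, 0.52, 0.02] [0.0, 0.0, 0.0019]
[2.96, 0.52, 0.02] [0.0, 0.0, 0.0019]
[2.96, 0.51, 0.02] [0.0, 0.0, 0.0019]
[2.96, 0.51, 0.02] [0.0, 0.0, 0.0019]
```

>>> move_arm([
  [0, 2.9, 0.6, 0, 0, 0, 0],
  [0, 2.9, 0.6, 0, 0, 0, 0],
  [0, 2.9, 0.6, 0, 0, 0, 0],
  [0, 2.9, 0.6, 0, 0, 0, 0],
  [0, 2.9, 0.6, 0, 0, 0, 0],
])

```text
time_s: 12.45
tool_pos: [0.4505, -0.0495, 0.2517]
tool_rot: [180.0, -0.0, 94.1]
force: [1.1, -0.3, 0.2]
grip_width: 0.0098
```

>>> move_arm([
  [0, 2.9, 0.6, 0, 0, 0, 0],
  [0, 2.9, 0.6, 0, 0, 0, 0],
  [0, 2.9, 0.6, 0, 0, 0, 0],
  [0, 2.9, 0.6, 0, 0, 0, 0],
  [0, 2.9, 0.6, 0, 0, 0, 0],
])

```text
time_s: 12.87
tool_pos: [0.4698, 0.0976, 0.2514]
tool_rot: [180.0, -0.0, 94.2]
force: [0.0, -0.4, -0.9]
grip_width: 0.0101
```

>>> move_arm([
  [0, 2.9, 0.6, 0, 0, 0, 0],
  [0, 2.9, 0.6, 0, 0, 0, 0],
  [0, 2.9, 0.6, 0, 0, 0, 0],
  [0, 2.9, 0.6, 0, 0, 0, 0],
  [0, 2.9, 0.6, 0, 0, 0, 0],
])

```text
time_s: 13.28
tool_pos: [0.4891, 0.2445, 0.2512]
tool_rot: [-180.0, -0.0, 94.2]
force: [0.7, -0.3, -0.0]
grip_width: 0.0102
```

>>> move_arm([
  [0, 3, 0.5, 0, 0, 0, 0],
  [0, 3, 0.5, 0, 0, 0, 0],
  [0, 3, 0.5, 0, 0, 0, 0],
  [0, 3, 0.5, 0, 0, 0, 0],
  [0, 3, 0.5, 0, 0, 0, 0],
])

```text
time_s: 13.7
tool_pos: [0.503, 0.396, 0.2509]
tool_rot: [-180.0, -0.0, 94.2]
force: [0.3, 0.2, -0.7]
grip_width: 0.0099
```

>>> move_arm([
  [0, 0, 0, 0, -0.105, 0, 0],
  [0, 0, 0, 0, -0.105, 0, 0],
  [0, 0, 0, 0, -0.105, 0, 0],
  [0, 0, 0, 0, -0.105, 0, 0],
  [0, 0, 0, 0, -0.105, 0, 0],
])

```text
time_s: 14.12
tool_pos: [0.5028, 0.3954, 0.2521]
tool_rot: [149.6, -0.1, 94.2]
force: [0.5, -0.7, -0.1]
grip_width: 0.0098
```

```bash
python3 chk.py f;python3 -c "
from h import *
plan([.51,.397,.13],[180,0,92],5)"
```

```text
[0.49755576 0.39454558 0.24734322] [150.19815868   0.25239566  94.5370601 ] 0.010271157190067244
S 114 64
T 87 159
from [0.4976 0.3945 0.2473] [150.2    0.25  94.54] dist 0.11802675147963598 n 5 ang/row [ 0.104  -0.0014  0.0089]
[0.04, -0.95, 2.16] [0.104, -0.0014, 0.0089]
[0.04, -0.72, 2.25] [0.104, -0.0014, 0.0089]
[0.03, -0.48, 2.31] [0.104, -0.0014, 0.0089]
[0.03, -0.24, 2.35] [0.104, -0.0014, 0.0089]
[0.04, 0.01, 2.36] [0.104, -0.0014, 0.0089]
```

View pics/fT.png

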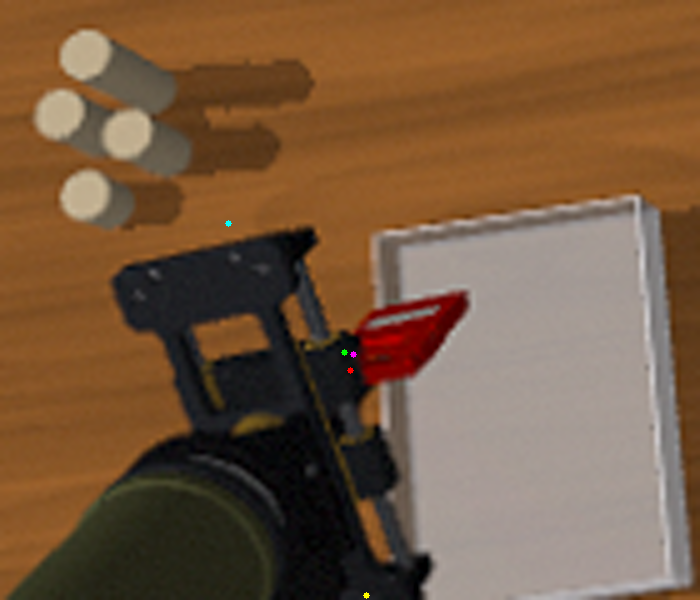

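View pics/fS.png

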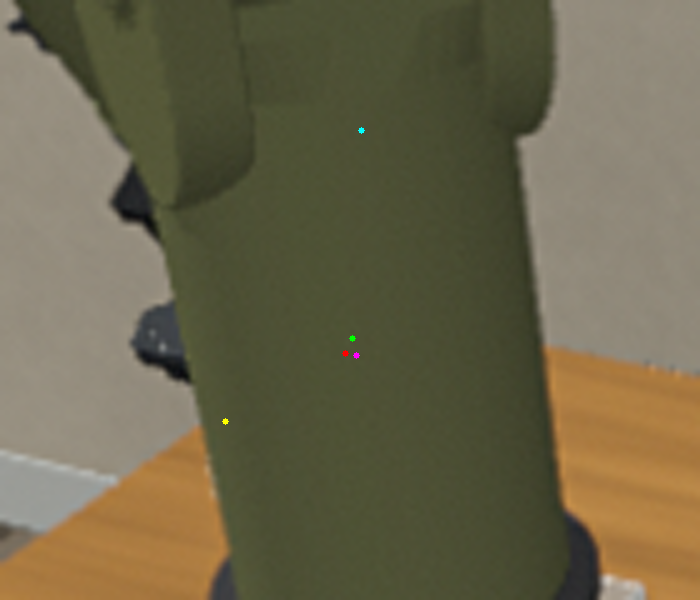

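Run:
```python
from tri import *
P=np.array([.5,.395,.2485]);Q=R.from_euler('xyz',[150,0,94.3],degrees=True)
for q in([-.043,0,.055],[.009,0,.055],[-.043,0,-.045],[.009,0,-.045]):
    for n,w in(("toolhyp",P+Q.apply(q)),("worldhyp",P+Q.apply(np.array(q)+[0,0,-.035])+[0,0,.035])):
        print(q,n,np.round(w,3),((proj(T,w)[0]-[87,159])*5).round())
```

```text
[-0.043, 0, 0.055] toolhyp [0.531 0.354 0.201] [460. 292.]
[-0.043, 0, 0.055] worldhyp [0.513 0.353 0.266] [415. 303.]
[0.009, 0, 0.055] toolhyp [0.527 0.406 0.201] [365. 313.]
[0.009, 0, 0.055] worldhyp [0.509 0.405 0.266] [313. 325.]
[-0.043, 0, -0.045] toolhyp [0.481 0.35  0.287] [406. 361.]
[-0.043, 0, -0.045] worldhyp [0.463 0.349 0.353] [352. 379.]
[0.009, 0, -0.045] toolhyp [0.477 0.402 0.287] [301. 384.]
[0.009, 0, -0.045] worldhyp [0.459 0.401 0.353] [238. 403.]
```

```bash
python3 -c "
from h import *
plan([.51,.397,.11],[150,0,94.2],5)
plan([.51,.397,.058],[150,0,94.2],4,fr=([.51,.397,.11],[150,0,94.2]))"
```

```text
from [0.5027 0.3943 0.2515] [1.5006e+02 1.0000e-02 9.4200e+01] dist 0.14172289042654693 n 5 ang/row [-0.0002  0.      0.    ]
[0.04, -1.28, 2.53] [-0.0002, 0.0, 0.0]
[0.04, -1.28, 2.53] [-0.0002, 0.0, 0.0]
[0.04, -1.28, 2.53] [-0.0002, 0.0, 0.0]
[0.04, -1.28, 2.53] [-0.0002, 0.0, 0.0]
[0.04, -1.28, 2.53] [-0.0002, 0.0, 0.0]
from [0.51  0.397 0.11 ] [150.    0.   94.2] dist 0.052 n 4 ang/row [0. 0. 0.]
[-0.0, -0.65, 1.13] [0.0, 0.0, 0.0]
[-0.0, -0.65, 1.13] [0.0, 0.0, 0.0]
[-0.0, -0.65, 1.13] [0.0, 0.0, 0.0]
[-0.0, -0.65, 1.13] [0.0, 0.0, 0.0]
```

>>> move_arm([
  [0, 0.04, -1.28, 2.53, 0, 0, 0],
  [0, 0.04, -1.28, 2.53, 0, 0, 0],
  [0, 0.04, -1.28, 2.53, 0, 0, 0],
  [0, 0.04, -1.28, 2.53, 0, 0, 0],
  [0, 0.04, -1.28, 2.53, 0, 0, 0],
])

```text
time_s: 14.73
tool_pos: [0.5143, 0.3964, 0.1105]
tool_rot: [149.9, -0.1, 93.9]
force: [-0.7, -0.2, -0.7]
grip_width: 0.0099
```

>>> move_arm([
  [0, 0, -0.65, 1.13, 0, 0, 0],
  [0, 0, -0.65, 1.13, 0, 0, 0],
  [0, 0, -0.65, 1.13, 0, 0, 0],
  [0, 0, -0.3, 0.5, 0, 0, 0],
  [0, 0, 0, 0, 0, 0, 0],
])

```text
time_s: 15.15
tool_pos: [0.5111, 0.3959, 0.0643]
tool_rot: [150.0, 0.1, 94.1]
force: [-0.3, -0.2, 0.3]
grip_width: 0.01
```

```bash
python3 chk.py g
```

```text
[0.51148973 0.39694221 0.06613132] [ 1.49858727e+02 -6.19457510e-02  9.41259693e+01] 0.010045600274109672
S 126 115
T 112 163
```

View pics/gT.png

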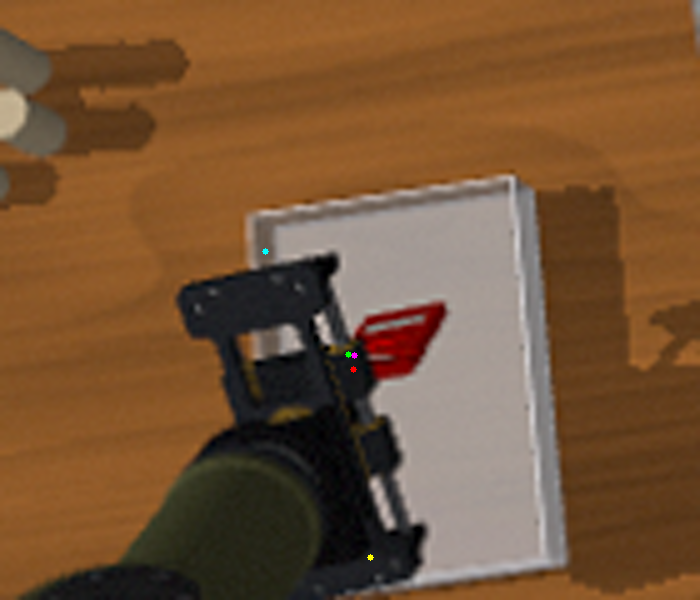

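>>> move_arm([
  [0, 0, -0.15, 0.27, 0, 0, 0],
  [0, 0, -0.15, 0.27, 0, 0, 0],
  [0, 0, 0, 0, 0, 0, 0],
])

```text
time_s: 15.5
tool_pos: [0.511, 0.3963, 0.059]
tool_rot: [149.9, -0.0, 94.1]
force: [0.2, -0.6, -1.1]
grip_width: 0.0098
```

>>> move_arm([
  [4, 0, 0, 0, 0, 0, 0],
  [4, 0, 0, 0, 0, 0, 0],
  [4, 0, 0, 0, 0, 0, 0],
  [4, 0, 0, 0, 0, 0, 0],
  [4, 0, 0, 0, 0, 0, 0],
])

```text
time_s: 15.92
tool_pos: [0.5112, 0.3963, 0.0591]
tool_rot: [149.9, -0.0, 94.1]
force: [-0.9, 1.1, -0.7]
grip_width: 0.0348
```

```bash
python3 chk.py i
```

```text
[0.51109379 0.39627221 0.0589911 ] [ 1.49913190e+02 -8.89339740e-03  9.41127391e+01] 0.03787624843901341
S 126 117
T 113 164
```

View pics/iT.png

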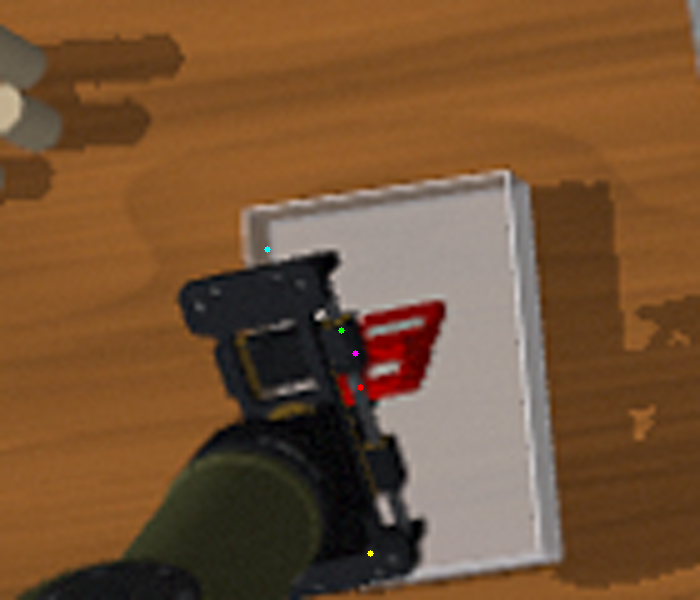

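>>> move_arm([
  [4, 0, 0, -2, 0, 0, 0],
  [4, 0, 0, -2.5, 0, 0, 0],
  [4, 0, 0, -3, 0, 0, 0],
  [4, 0, 0, -3, 0, 0, 0],
  [4, 0, 0, -3, 0, 0, 0],
])

```text
time_s: 16.43
tool_pos: [0.4428, 0.391, 0.1768]
tool_rot: [149.9, 0.0, 94.1]
force: [1.1, 1.2, 0.3]
grip_width: 0.04
```

>>> move_arm([
  [3, 0, 2, -3, 0.105, 0, 0],
  [3, 0, 2, -3, 0.105, 0, 0],
  [3, 0, 2, -3, 0.105, 0, 0],
  [3, 0, 0, 0, 0.105, 0, 0],
  [3, 0, 0, 0, 0.105, 0, 0],
])

```text
time_s: 16.85
tool_pos: [0.463, 0.3937, 0.2848]
tool_rot: [179.5, -0.3, 94.1]
force: [-0.2, -0.1, -1.0]
grip_width: 0.0303
```

Run:
```python
from tri import *
o=env.get_obs();print(o["tool_pos"],o["tool_rot"])
crop(T,100,170,300,320,4,"pics/jT.png")
```

```text
[0.46541616 0.39055803 0.27852944] [179.61511118   0.20869235  93.67149902]
```

View pics/jT.png

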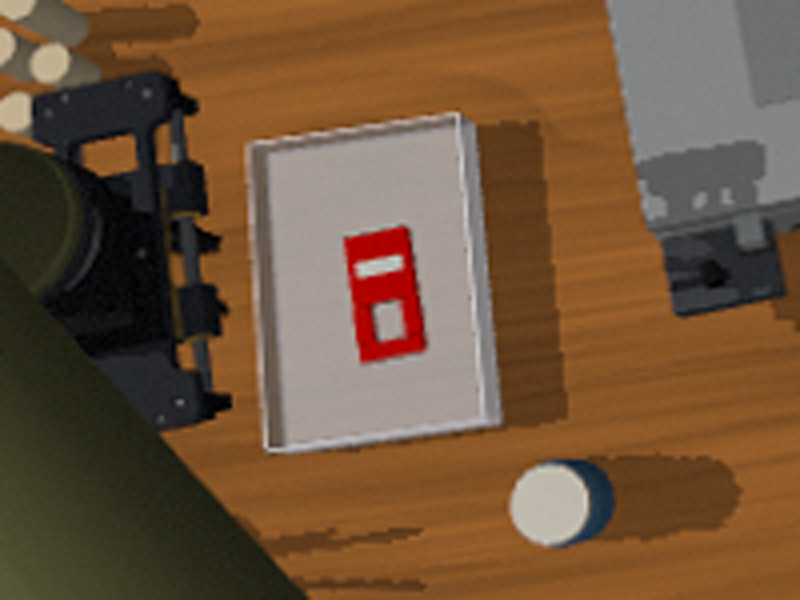

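The tag lies flat in the middle of the tray, at crop (386,294). Next is the handle.

```bash
python3 -c "
from h import *
h=K(-.165,0,.135);print(h)
plan([h[0],h[1],.2],[180,0,93.84],13)"
```

```text
[ 0.44838972 -0.00952178  0.135     ]
from [0.4654 0.3906 0.2785] [179.62   0.21  93.67] dist 0.4080693842541823 n 13 ang/row [ 0.0005  0.0003 -0.0002]
[-3.06, -0.33, 0.61] [0.0005, 0.0003, -0.0002]
[-3.06, -0.33, 0.61] [0.0005, 0.0003, -0.0002]
[-3.06, -0.33, 0.61] [0.0005, 0.0003, -0.0002]
[-3.06, -0.33, 0.61] [0.0005, 0.0003, -0.0002]
[-3.06, -0.33, 0.61] [0.0005, 0.0003, -0.0002]
[-3.06, -0.33, 0.61] [0.0005, 0.0003, -0.0002]
[-3.06, -0.33, 0.61] [0.0005, 0.0003, -0.0002]
[-3.06, -0.33, 0.61] [0.0005, 0.0003, -0.0002]
[-3.06, -0.33, 0.61] [0.0005, 0.0003, -0.0002]
[-3.06, -0.34, 0.61] [0.0005, 0.0003, -0.0002]
[-3.06, -0.34, 0.61] [0.0005, 0.0003, -0.0002]
[-3.06, -0.34, 0.61] [0.0005, 0.0003, -0.0002]
[-3.06, -0.34, 0.6] [0.0005, 0.0003, -0.0002]
```

>>> move_arm([
  [3.4, -3.06, -0.33, 0.6, 0, 0, 0],
  [3.4, -3.06, -0.33, 0.6, 0, 0, 0],
  [3.4, -3.06, -0.33, 0.6, 0, 0, 0],
  [3.4, -3.06, -0.33, 0.6, 0, 0, 0],
  [3.4, -3.06, -0.33, 0.6, 0, 0, 0],
])

```text
time_s: 17.37
tool_pos: [0.4544, 0.2375, 0.2488]
tool_rot: [179.5, 0.1, 94.2]
force: [0.3, -0.3, -0.2]
grip_width: 0.0339
```

>>> move_arm([
  [3.4, -3.06, -0.33, 0.6, 0, 0, 0],
  [3.4, -3.06, -0.33, 0.6, 0, 0, 0],
  [3.4, -3.06, -0.33, 0.6, 0, 0, 0],
  [3.4, -3.06, -0.33, 0.6, 0, 0, 0],
  [3.4, -3.06, -0.33, 0.6, 0, 0, 0],
])

```text
time_s: 17.78
tool_pos: [0.449, 0.0839, 0.2189]
tool_rot: [179.5, 0.1, 94.2]
force: [1.6, -0.6, -0.7]
grip_width: 0.0342
```

>>> move_arm([
  [3.4, -3.06, -0.33, 0.6, 0, 0, 0],
  [3.4, -3.06, -0.33, 0.6, 0, 0, 0],
  [3.4, -3.06, -0.33, 0.6, 0, 0, 0],
  [3.4, 0, 0, 0, 0, 0, 0],
  [3.4, 0, 0, 0, 0, 0, 0],
])

```text
time_s: 18.2
tool_pos: [0.4459, -0.0083, 0.2011]
tool_rot: [179.6, 0.0, 93.9]
force: [-0.6, 0.9, -0.4]
grip_width: 0.0339
```

```bash
python3 chk.py k; python3 -c "
from h import *
plan([.4484,-.0095,.150],[180,0,93.84],3)"
```

```text
[ 0.44650203 -0.00609535  0.20152176] [1.79554698e+02 2.43105912e-02 9.41623324e+01] 0.03432240556831472
S 238 117
T 248 159
from [ 0.4465 -0.0061  0.2015] [1.7955e+02 2.0000e-02 9.4160e+01] dist 0.05166899618909539 n 3 ang/row [0.0026 0.0001 0.0019]
[-0.12, 0.04, 1.72] [0.0026, 0.0001, 0.0019]
[-0.12, 0.05, 1.72] [0.0026, 0.0001, 0.0019]
[-0.12, 0.05, 1.72] [0.0026, 0.0001, 0.0019]
```

View pics/kS.png

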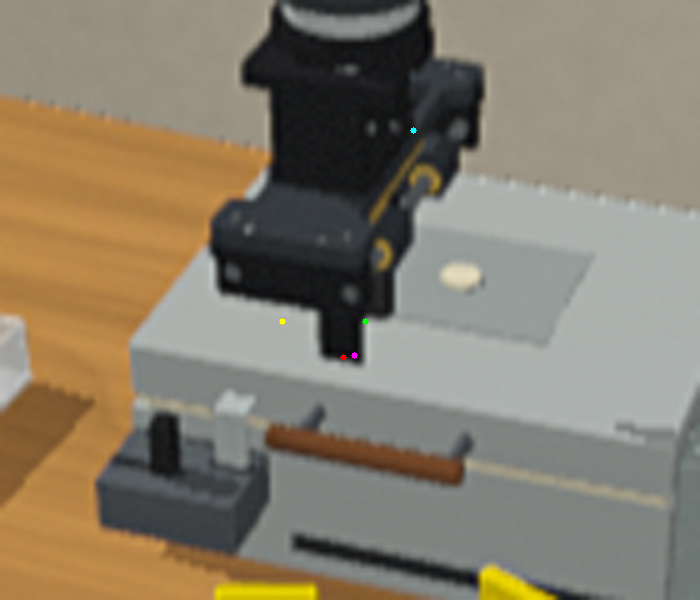

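View pics/kT.png

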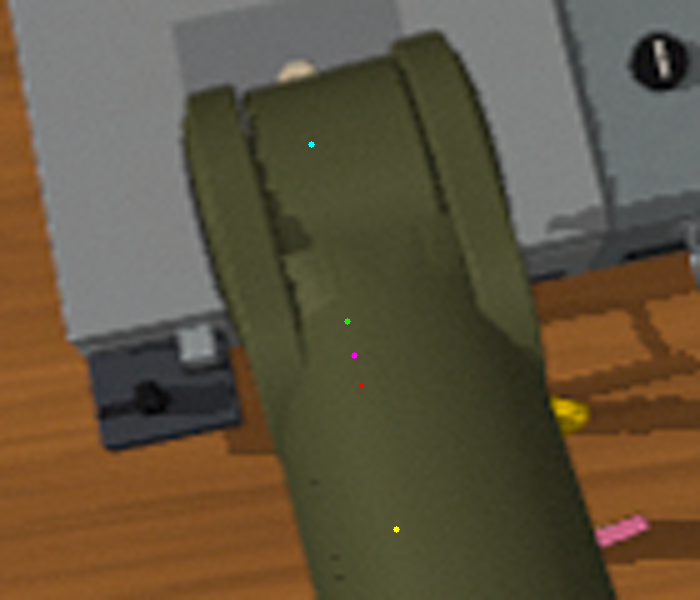

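>>> move_arm([
  [3.4, -0.1, 0.05, 1.7, 0.004, 0, 0.003],
  [3.4, -0.1, 0.05, 1.7, 0.004, 0, 0.003],
  [3.4, -0.1, 0.05, 1.5, 0, 0, 0],
  [3.4, 0, 0, 0, 0, 0, 0],
  [3.4, 0, 0, 0, 0, 0, 0],
])

```text
time_s: 18.72
tool_pos: [0.4483, -0.0091, 0.1524]
tool_rot: [-179.9, 0.1, 93.8]
force: [-0.2, 0.4, 0.9]
grip_width: 0.034
```

```bash
python3 chk.py l; python3 -c "
from h import *
plan([.4484,-.0095,.106],[180,0,93.84],3)"
```

```text
[ 0.44946242 -0.00943531  0.15366763] [1.79970073e+02 4.58988567e-02 9.37989063e+01] 0.03380132937973201
S 240 132
T 249 160
from [ 0.4495 -0.0094  0.1537] [1.7997e+02 5.0000e-02 9.3800e+01] dist 0.04767950721584788 n 3 ang/row [ 0.0002  0.0003 -0.0002]
[0.0, -0.04, 1.59] [0.0002, 0.0003, -0.0002]
[0.0, -0.04, 1.59] [0.0002, 0.0003, -0.0002]
[0.0, -0.04, 1.59] [0.0002, 0.0003, -0.0002]
```

View pics/lS.png

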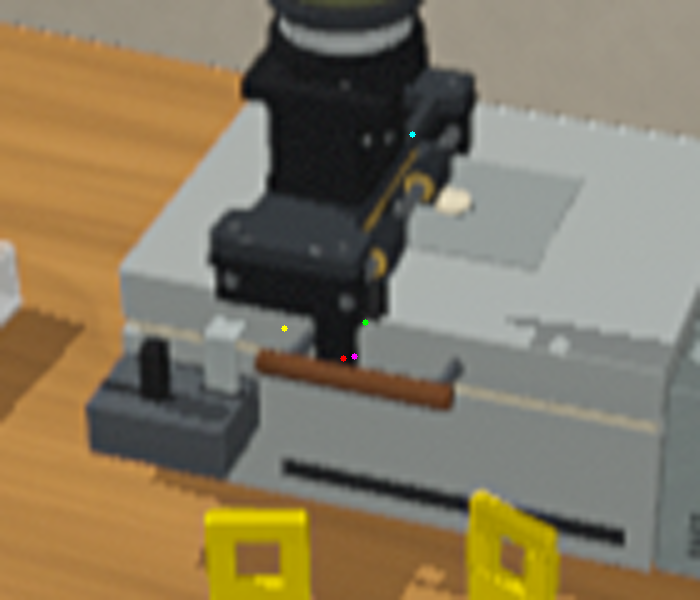

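>>> move_arm([
  [3.4, 0, -0.04, 1.2, 0, 0, 0],
  [3.4, 0, -0.04, 1.2, 0, 0, 0],
  [3.4, 0, 0, 0, 0, 0, 0],
  [3.4, 0, 0, 0, 0, 0, 0],
])

```text
time_s: 19.15
tool_pos: [0.4482, -0.0101, 0.1294]
tool_rot: [-180.0, 0.0, 93.7]
force: [0.4, -0.9, -0.0]
grip_width: 0.0341
```

```bash
python3 chk.py m
```

```text
[ 0.44884226 -0.0101979   0.12988833] [1.79953100e+02 3.01466316e-02 9.37179252e+01] 0.03407378614082142
S 240 140
T 249 162
```

View pics/mS.png

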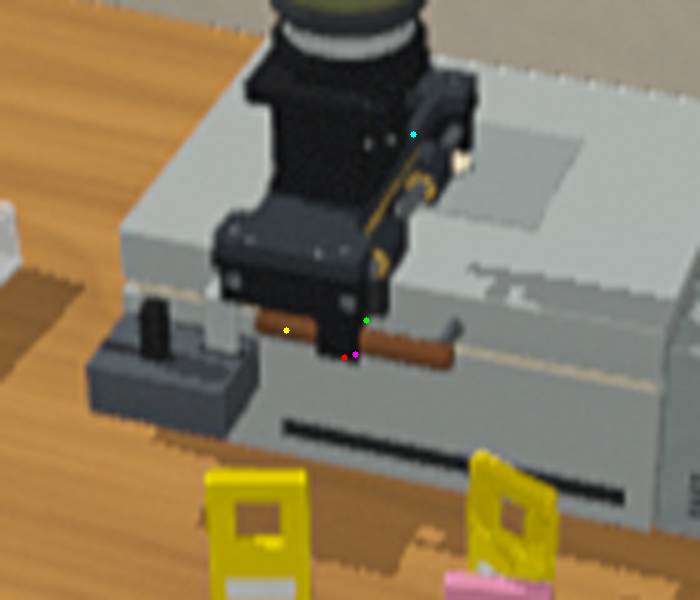

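>>> move_arm([
  [3.4, 0, 0, 0.8, 0, 0, 0],
  [3.4, 0, 0, 0.8, 0, 0, 0],
  [3.4, 0, 0, 0.8, 0, 0, 0],
  [3.4, 0, 0, 0, 0, 0, 0],
  [3.4, 0, 0, 0, 0, 0, 0],
])

```text
time_s: 19.67
tool_pos: [0.4473, -0.0106, 0.1039]
tool_rot: [-179.8, 0.1, 93.7]
force: [-0.4, 0.0, -0.1]
grip_width: 0.0344
```

>>> move_arm([
  [0, 0, 0, 0, 0, 0, 0],
  [0, 0, 0, 0, 0, 0, 0],
  [0, 0, 0, 0, 0, 0, 0],
  [0, 0, 0, 0, 0, 0, 0],
  [0, 0, 0, 0, 0, 0, 0],
], force=30)

```text
time_s: 20.08
tool_pos: [0.4503, -0.0103, 0.1054]
tool_rot: [179.8, 0.0, 93.7]
force: [5.1, 0.4, -3.2]
grip_width: 0.0142
```

>>> move_arm([
  [0, 0, 0, 0, 0, 0, 0],
  [0, 0, 0, 0, 0, 0, 0],
  [0, 0, 0, 0, 0, 0, 0],
])

```text
time_s: 20.33
tool_pos: [0.4503, -0.0103, 0.1054]
tool_rot: [179.8, 0.1, 93.7]
force: [6.2, 0.3, -4.9]
grip_width: 0.014
```

>>> move_arm([
  [0, 0, 0, -0.1, 0, 0, 0],
  [0, 0, 0, -0.1, 0, 0, 0],
  [0, 0, 0, -0.1, 0, 0, 0],
  [0, 0, 0, 0, 0, 0, 0],
])

```text
time_s: 20.67
tool_pos: [0.4506, -0.0103, 0.1086]
tool_rot: [179.7, 0.1, 93.7]
force: [5.6, 0.3, -3.9]
grip_width: 0.014
```

>>> move_arm([
  [0, 0, 0, -0.1, 0, 0, 0],
  [0, 0, 0, 0, 0, 0, 0],
])

```text
time_s: 20.83
tool_pos: [0.4508, -0.0103, 0.1096]
tool_rot: [179.7, 0.1, 93.7]
force: [7.1, -0.6, -4.9]
grip_width: 0.0143
```

>>> move_arm([
  [0, 0, 0, -0.1, 0, 0, 0],
  [0, 0, 0, 0, 0, 0, 0],
])

```text
time_s: 21.0
tool_pos: [0.4509, -0.0103, 0.1106]
tool_rot: [179.7, 0.1, 93.7]
force: [7.2, 0.8, -4.8]
grip_width: 0.0142
```

>>> move_arm([
  [0, 0, 0, -0.1, 0, 0, 0],
  [0, 0, 0, 0, 0, 0, 0],
])

```text
time_s: 21.17
tool_pos: [0.4511, -0.0103, 0.1117]
tool_rot: [179.7, 0.1, 93.7]
force: [7.8, 1.3, -4.8]
grip_width: 0.0143
```

>>> move_arm([
  [0, 0, 0, -0.1, 0, 0, 0],
  [0, 0, 0, 0, 0, 0, 0],
])

```text
time_s: 21.33
tool_pos: [0.4512, -0.0102, 0.1127]
tool_rot: [179.6, 0.1, 93.7]
force: [8.6, -0.2, -5.2]
grip_width: 0.0139
```

>>> move_arm([
  [0, 0, 0, -0.1, 0, 0, 0],
  [0, 0, 0, -0.1, 0, 0, 0],
  [0, 0, 0, 0, 0, 0, 0],
])

```text
time_s: 21.58
tool_pos: [0.4515, -0.0102, 0.1148]
tool_rot: [179.6, 0.1, 93.7]
force: [8.7, 0.1, -5.6]
grip_width: 0.0138
```

>>> move_arm([
  [0, 0, 0, -0.1, 0, 0, 0],
  [0, 0, 0, -0.1, 0, 0, 0],
  [0, 0, 0, -0.1, 0, 0, 0],
  [0, 0, 0, 0, 0, 0, 0],
])

```text
time_s: 21.92
tool_pos: [0.452, -0.0102, 0.118]
tool_rot: [179.6, 0.1, 93.7]
force: [9.2, 0.7, -5.1]
grip_width: 0.014
```

```bash
python3 chk.py n; python3 -c "
from cell import viewer
from h import *
crop(viewer.read_camera('side'),245,160,335,235,8,'pics/n2.png')"
```

```text
[ 0.45194491 -0.0102426   0.11787064] [1.79553309e+02 6.52155480e-02 9.37127048e+01] 0.01414608166896232
S 241 143
T 249 161
```

View pics/n2.png

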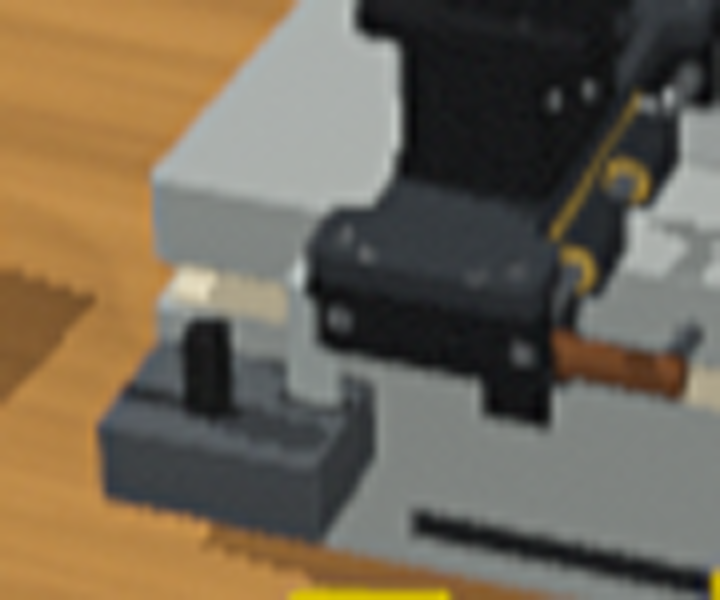

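The gap strip under the lid (crop (230,295)) is clearly wider. The handle is up 12.5 mm, well past the 5 mm catch play, with no rise in force, so the lid is not caught and the knob stays as it is. I'll continue along the arc.

```bash
python3 -c "
from h import *
r=np.hypot(.285,.03);f=np.arctan2(.03,.285)
th=np.linspace(.045,.61,21);x=-r*np.cos(f+th);z=r*np.sin(f+th)
print(np.round(np.c_[th[1:],np.diff(x)*100,np.diff(z)*100],2)); print(x[-1]-x[0],z[-1]-z[0])"
```

```text
[[0.07 0.13 0.8 ]
 [0.1  0.15 0.79]
 [0.13 0.18 0.79]
 [0.16 0.2  0.78]
 [0.19 0.22 0.78]
 [0.21 0.24 0.77]
 [0.24 0.27 0.76]
 [0.27 0.29 0.76]
 [0.3  0.31 0.75]
 [0.33 0.33 0.74]
 [0.36 0.35 0.73]
 [0.38 0.37 0.72]
 [0.41 0.39 0.71]
 [0.44 0.41 0.7 ]
 [0.47 0.43 0.69]
 [0.5  0.45 0.67]
 [0.53 0.47 0.66]
 [0.55 0.49 0.65]
 [0.58 0.5  0.63]
 [0.61 0.52 0.62]]
0.06694828048755808 0.14506636453783306
```

>>> move_arm([
  [0, 0, 0.18, -0.8, 0, 0, 0],
  [0, 0, 0.2, -0.8, 0, 0, 0],
  [0, 0, 0.23, -0.8, 0, 0, 0],
  [0, 0, 0.25, -0.8, 0, 0, 0],
  [0, 0, 0.22, -0.8, 0, 0, 0],
])

```text
time_s: 22.48
tool_pos: [0.4609, -0.0096, 0.1572]
tool_rot: [179.8, 0.1, 93.7]
force: [6.8, 0.8, -7.3]
grip_width: 0.0138
```

>>> move_arm([
  [0, 0, 0.24, -0.77, 0, 0, 0],
  [0, 0, 0.27, -0.76, 0, 0, 0],
  [0, 0, 0.29, -0.76, 0, 0, 0],
  [0, 0, 0.31, -0.75, 0, 0, 0],
  [0, 0, 0.33, -0.74, 0, 0, 0],
])

```text
time_s: 22.9
tool_pos: [0.4757, -0.0086, 0.1947]
tool_rot: [179.7, 0.1, 93.7]
force: [9.7, 0.5, -8.1]
grip_width: 0.0136
```

```bash
python3 chk.py o
```

```text
[ 0.47606735 -0.00862372  0.19543217] [1.79709406e+02 7.58017023e-02 9.37092332e+01] 0.013399619529773891
S 243 113
T 247 148
```

View pics/oS.png

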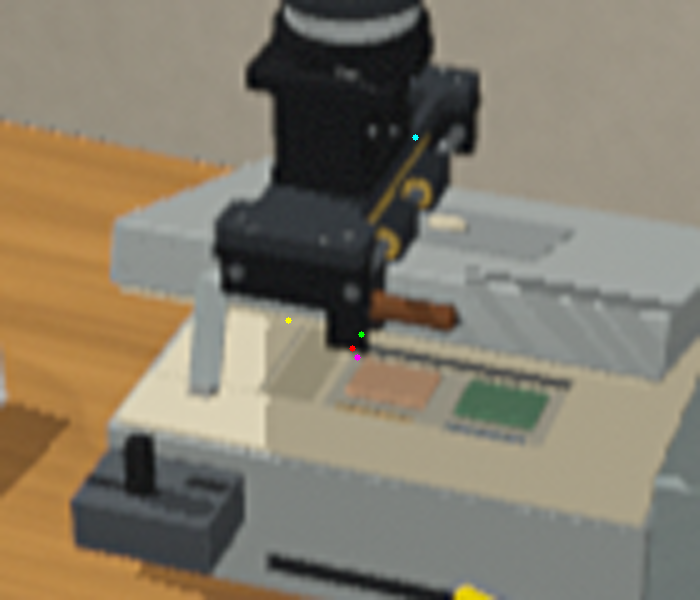

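The lid follows cleanly: the handle is up 90 mm, about 0.32 rad. I'll carry on.

>>> move_arm([
  [0, 0, 0.4, -0.73, 0, 0, 0],
  [0, 0, 0.42, -0.72, 0, 0, 0],
  [0, 0, 0.44, -0.71, 0, 0, 0],
  [0, 0, 0.45, -0.7, 0, 0, 0],
  [0, 0, 0.45, -0.69, 0, 0, 0],
])

```text
time_s: 23.42
tool_pos: [0.4954, -0.0073, 0.2298]
tool_rot: [-180.0, 0.1, 93.7]
force: [5.1, -0.1, -8.3]
grip_width: 0.0141
```

>>> move_arm([
  [0, 0, 0.47, -0.67, 0, 0, 0],
  [0, 0, 0.47, -0.66, 0, 0, 0],
  [0, 0, 0.49, -0.65, 0, 0, 0],
  [0, 0, 0.5, -0.63, 0, 0, 0],
  [0, 0, 0.52, -0.62, 0, 0, 0],
])

```text
time_s: 23.83
tool_pos: [0.5204, -0.0057, 0.2615]
tool_rot: [180.0, 0.1, 93.7]
force: [9.0, 0.7, -11.9]
grip_width: 0.0136
```

>>> move_arm([
  [0, 0, 0, 0, 0, 0, 0],
  [0, 0, 0, 0, 0, 0, 0],
  [0, 0, 0, 0, 0, 0, 0],
  [0, 0, 0, 0, 0, 0, 0],
  [0, 0, 0, 0, 0, 0, 0],
])

```text
time_s: 24.25
tool_pos: [0.5202, -0.0057, 0.2613]
tool_rot: [180.0, 0.1, 93.7]
force: [6.5, 0.4, -12.0]
grip_width: 0.0136
```

```bash
python3 chk.py p; python3 -c "
from cell import viewer
import cv2
for n in('side','top'): cv2.imwrite(f'pics/fin{n}.png',viewer.read_camera(n)['img'][:,:,::-1])"
```

```text
[ 0.52022643 -0.00569769  0.26126573] [1.79987408e+02 1.02662244e-01 9.37067351e+01] 0.013724637184325808
S 249 83
T 243 127
```

View pics/finside.png

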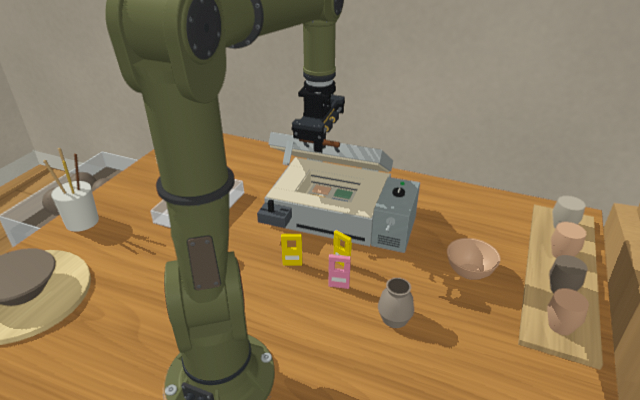

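View pics/fintop.png

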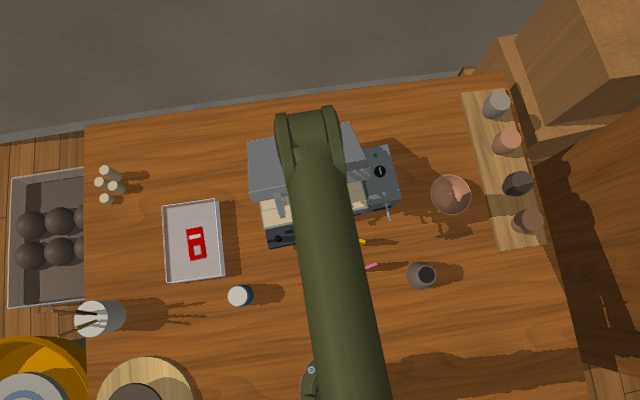

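View pics/pS.png

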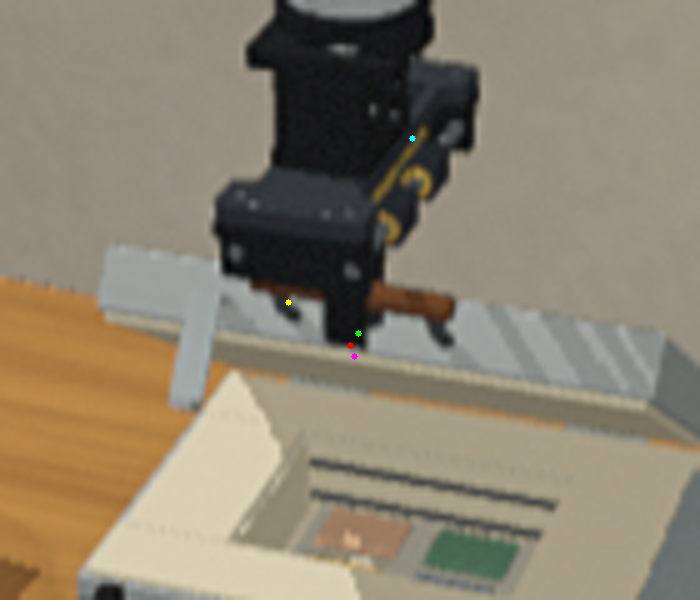

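```bash
python3 -c "
from tri import *
r=np.hypot(.285,.03);f=np.arctan2(.03,.285)
for th in(.5,.55,.6,.65,.7): print(th,((proj(S,K(.12-r*np.cos(f+th),-.054,.105+r*np.sin(f+th)))[0]-[249,83]+.5)*5).round())
for b in (('bowl',450,195),('jar',240,296),('vase',425,275)): print(b)
o=env.get_obs();print(o['force'],np.abs(o['joint_velocities']).max())"
```

```text
0.5 [440. 382.]
0.55 [445. 354.]
0.6 [451. 326.]
0.65 [457. 299.]
0.7 [463. 272.]
('bowl', 450, 195)
('jar', 240, 296)
('vase', 425, 275)
[  7.52101711  -1.20125923 -10.4305512 ] 0.08998337827008095
```

```bash
python3 -c "
from cell import env,job
print(job.sign_off()); o=env.get_obs(); print(o['time_s'],o['tool_pos'],o['force'],o['grip_width'])"
```

```text
the job is handed in; nothing more can be done
None
the job is handed in; nothing more can be done
```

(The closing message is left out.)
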